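# Batch T-nuts through an interlocked tipping bucket

### The job

First load every T-nut lying on the bench into the tipping bucket, with the tongue key still parked in its wooden stand. Then push the key's tongue straight down into the interlock switch, fully home, and with it left there push the bucket's lever bar over past the latch so that all the nuts drop into the bin, and let the bucket swing back upright and latch. Finally pull the key out and park it fully down in its stand again; never tip the bucket without the tongue fully home in the switch, and leave everything else on the bench where it is.

Things in the scene. Friction and masses are not known exactly. Their poses are not given: they have to be found in the camera images.
- nut0: a steel T-slot nut: base flange 30 (x) x 24 (y) x 10 mm, with a rib 30 x 13 mm on it, 19 mm high in all, about 60 g; origin at the centre of its underside, z up when flat on the bench. There are 2 to 4 of them lying on the bench; one that is not there reads None from the start
- nut1: a steel T-slot nut: base flange 30 (x) x 24 (y) x 10 mm, with a rib 30 x 13 mm on it, 19 mm high in all, about 60 g; origin at the centre of its underside, z up when flat on the bench. There are 2 to 4 of them lying on the bench; one that is not there reads None from the start
- nut2: a steel T-slot nut: base flange 30 (x) x 24 (y) x 10 mm, with a rib 30 x 13 mm on it, 19 mm high in all, about 60 g; origin at the centre of its underside, z up when flat on the bench. There are 2 to 4 of them lying on the bench; one that is not there reads None from the start
- nut3: a steel T-slot nut: base flange 30 (x) x 24 (y) x 10 mm, with a rib 30 x 13 mm on it, 19 mm high in all, about 60 g; origin at the centre of its underside, z up when flat on the bench. There are 2 to 4 of them lying on the bench; one that is not there reads None from the start
- bucket (a joint): tipping bucket's angle: 0 upright and latched, grows as it tips towards its bin, stop at 1.6. A spring always drives it back to 0 (3 to 5 N felt at the lever bar); over the first 0.3 rad a spring latch raises that to about 8 N, so light touches do not tip it. Nuts slide out from about 1 rad, surely at 1.5; let go, it swings back and latches by itself in 1 to 2 s
- bucket_floor (a point): centre of the aluminium bucket's flat inner floor; axes turn with the bucket: x = the way it tips (to the bin), z up when upright. Floor 114 (x) x 104 (y) mm, 130 mm above the bench; back and side walls 50 mm high, 3 mm thick; on the front (+x) a sloping chute lip rises 27 mm over 50 mm. Open on top
- pivot (a point): point on the bucket's hinge axis, which is level along this point's y, 29 mm towards the bin from the floor's centre, at floor level (130 mm above the bench); axes turn with the bucket
- lever_bar (a point): on the axis of the bucket's lever bar: level black bar 14 mm thick, parallel to the hinge axis, sticking out sideways past the bucket on its -y side; 29 mm of it are free outward of this point and 40 mm inward. It is 110 mm from the hinge axis: at joint 0 it is 75 mm behind it (away from the bin) and 80 mm above it; pushed over towards the bin it ends about 75 mm in front
- bin_floor (a point): centre of the inner floor of the dark steel bin fixed in front of the bucket: inside 172 x 157 mm, walls to 42 mm above this point; x = away from the bucket
- key: interlock tongue key, standing in its wooden stand at the start: a flat steel tongue 24 (x) x 4 (y) mm, 25 mm long, points straight down out of a grey plastic grip 44 (x) x 18 (y) x 50 (z) mm. Origin at the centre of the tongue's lower end, z up along the key; the grip runs from z = 25 to 75 mm. About 90 g. The same either way round
- switch_slot (a point): centre of the slot's mouth in the top of the black guard interlock switch (52 x 36 mm block, 60 mm tall, screwed down). Slot 28 (x) x 8 (y) mm, 32 mm deep, straight down; x = along the slot. With the tongue fully home the key's grip sits flat on the top of the switch, the tongue's end 25 mm below the mouth
- stand_slot (a point): centre of the slot's mouth in the top of the wooden stand (70 x 50 mm, 50 mm tall, fixed). Slot 30 (x) x 10 (y) mm, 32 mm deep; x = along the slot. Parked, the key's grip sits flat on the stand, the tongue's end 25 mm below the mouth
- wrench: bystander, not part of the job: a steel spanner, 160 mm long, lying flat; origin at the underside near the middle of its length
- jar: bystander, not part of the job: a closed jar, 48 mm across, 50 mm tall; origin at the middle of its underside
- dish: bystander, not part of the job: a shallow aluminium dish, 110 mm across, 22 mm tall; origin at the middle of its underside
- driver: bystander, not part of the job: a screwdriver, 170 mm long, lying; origin at the underside near the middle of its length
- glue: bystander, not part of the job: a bottle, 44 mm across, 100 mm tall; origin at the middle of its underside

How it is judged:
On the way, in this order (a step that is already met when the one before it is completed fails the run):
1. every T-nut lies in the upright bucket, the tongue key not yet in the switch (x of nut0 in the frame of bucket_floor between -0.075 and 0.075 m and y of nut0 in the frame of bucket_floor between -0.055 and 0.055 m and z of nut0 in the frame of bucket_floor between -0.01 and 0.045 m and x of nut1 in the frame of bucket_floor between -0.075 and 0.075 m and y of nut1 in the frame of bucket_floor between -0.055 and 0.055 m and z of nut1 in the frame of bucket_floor between -0.01 and 0.045 m and x of nut2 in the frame of bucket_floor between -0.075 and 0.075 m and y of nut2 in the frame of bucket_floor between -0.055 and 0.055 m and z of nut2 in the frame of bucket_floor between -0.01 and 0.045 m and x of nut3 in the frame of bucket_floor between -0.075 and 0.075 m and y of nut3 in the frame of bucket_floor between -0.055 and 0.055 m and z of nut3 in the frame of bucket_floor between -0.01 and 0.045 m and value of joint bucket below 0.1 rad and horizontal distance between key and stand_slot below 0.008 m and z of key in the frame of stand_slot below -0.02 m and angle between key's own z axis and vertical below 0.12 rad), for 0.3 s.
2. the tongue is fully home in the switch, bucket still upright (horizontal distance between key and switch_slot below 0.006 m and z of key in the frame of switch_slot below -0.021 m and angle between key's own z axis and vertical below 0.12 rad and value of joint bucket below 0.1 rad), for 0.3 s.
3. the bucket is pushed over past its latch, tongue home (horizontal distance between key and switch_slot below 0.006 m and z of key in the frame of switch_slot below -0.021 m and angle between key's own z axis and vertical below 0.12 rad and value of joint bucket above 1.1 rad), for 0.1 s.
4. the bucket is back upright with all nuts in the bin, tongue still home (horizontal distance between key and switch_slot below 0.006 m and z of key in the frame of switch_slot below -0.021 m and angle between key's own z axis and vertical below 0.12 rad and x of nut0 in the frame of bin_floor between -0.09 and 0.09 m and y of nut0 in the frame of bin_floor between -0.083 and 0.083 m and z of each of nut0, nut1, nut2, nut3 in the frame of bin_floor below 0.05 m and x of nut1 in the frame of bin_floor between -0.09 and 0.09 m and y of nut1 in the frame of bin_floor between -0.083 and 0.083 m and x of nut2 in the frame of bin_floor between -0.09 and 0.09 m and y of nut2 in the frame of bin_floor between -0.083 and 0.083 m and x of nut3 in the frame of bin_floor between -0.09 and 0.09 m and y of nut3 in the frame of bin_floor between -0.083 and 0.083 m and value of joint bucket below 0.08 rad), for 0.3 s.
At the end, for the whole second after the job is handed in: All nuts at rest in the bin; bucket upright (within 0.08 rad) and still; key upright in its stand slot, tongue at least 20 of its 25 mm down, at rest. On the way the tongue counts as fully home in the switch from 21 of 25 mm (x of nut0 in the frame of bin_floor between -0.09 and 0.09 m and y of nut0 in the frame of bin_floor between -0.083 and 0.083 m and z of each of nut0, nut1, nut2, nut3 in the frame of bin_floor below 0.05 m and x of nut1 in the frame of bin_floor between -0.09 and 0.09 m and y of nut1 in the frame of bin_floor between -0.083 and 0.083 m and x of nut2 in the frame of bin_floor between -0.09 and 0.09 m and y of nut2 in the frame of bin_floor between -0.083 and 0.083 m and x of nut3 in the frame of bin_floor between -0.09 and 0.09 m and y of nut3 in the frame of bin_floor between -0.083 and 0.083 m and horizontal distance between key and stand_slot below 0.008 m and z of key in the frame of stand_slot below -0.02 m and angle between key's own z axis and vertical below 0.12 rad and value of joint bucket below 0.08 rad and linear speed of key below 0.02 m/s and linear speed of each of nut0, nut1, nut2, nut3 below 0.03 m/s); the robot touches nothing.
It fails at once if the bucket is tipped without the tongue fully home in the switch (value of joint bucket above 0.4 rad and not (horizontal distance between key and switch_slot below 0.006 m and z of key in the frame of switch_slot below -0.021 m and angle between key's own z axis and vertical below 0.12 rad)).
It fails at once if a bystander is moved more than 5 cm (distance of any of wrench, jar, dish, driver, glue from where it was at the start of the episode above 0.05 m).
Of nut0, nut1, nut2, nut3 only 2 to 4 are there at a start; the rules pass over those that are not, and their reading is None.
At some moment in a run one of nut0, nut1, nut2, nut3 may be knocked a few centimetres aside while the robot is not near it.
It also fails if it takes over 210 s, if anything falls off the work surface, if the arm or the gripper's body presses on something with over 40 N, if the wrist force passes 120 N, or if a joint passes its speed limit or range.

### The arm

A 6-joint arm with a two-finger parallel gripper is mounted at the origin on the work surface. World frame = base frame: x ahead of the robot, y to its left, z up, the work surface at z = 0. Lengths are in m, angles in rad, forces in N, time in s.
With the tool pointing down it reaches from about 0.325 to 0.925 m from the base axis. Payload 3.1 kg.
Tool frame: the origin (TCP) lies at the very end of the fingers, on their centre line; the grasp point (between the pads) lies 19 mm behind it; z points along the fingers, y is the line along which they close (so a half turn about z gives the same grasp; the last joint's range is limited). The gripper opens to 85 mm and grips with 20 to 120 N. Pads are 22 mm wide; open, the fingers measure 114 mm over their backs; the gripper's body (76 mm by 85 mm) begins 54 mm behind the grasp point. The pads swing forward as they close: fully open they stand 13 mm farther back than shut.
Start: joints at [1.074, 0.217, 1.613, -0, 1.311, -0.112], TCP at [0.235, 0.579, 0.193] pointing down, gripper open.
Joint ranges: [-2.75, 2.75], [-0.78, 2.1], [0.31, 2.55], [-1.13, 4.27], [0.13, 2.63], [-2.58, 2.58]. Speed limits (rad/s): [2.79, 2.79, 3.14, 3.14, 3.14, 3.14].

### API

Orientations are given as a unit quaternion [x, y, z, w].
In Python, from station import telemetry, vision, arm gives the robot as it stands.
- The arm moves only by the tool send_rows, never from a script. Its arguments are lists of equal length, an entry for each row: "dp": the shift along the world's x, y, z in cm, a list of three; "roll": the turn about the world's z in rad; "jaw": the finger opening in cm, from 0 to 8.54. In form: {"dp": [[tx, ty, tz], ...], "roll": [roll, ...], "jaw": [jaw, ...]}. A call has 1 to 12 rows; each row is the pose to reach, as a shift and turn from the pose commanded when the call began; what a row does not reach only later rows make up. A row lasts 1/8 s, in which the tool goes at most 62.5 mm and 10.7 degrees, less where a joint would pass 70% of its speed; a pose out of reach is approached as far as the arm can. A call with a gripper value outside its range is refused whole. The fingers move at their own pace and stop on an object; the grip force is fixed at half the most. Time passes only in rows, so rows that repeat a pose let the fingers close. It gives the time, the measured TCP pose, the force, the opening and the grip force at its end, in the units of the state.
- telemetry.get_state(): the state, without advancing time (a new reading comes with each control period).
- vision.capture(name): name is "scene" or "side" or "wrist"; returns a dict with "color" (384x512x3 uint8, red, green, blue), "z_map" (384x512 float32, m along the optical axis (not along the pixel's ray), 0 where there is no reading), "K" (3x3 intrinsics, pixels), "distortion" ([k1, k2, p1, p2, k3] as OpenCV has them; the pictures are not rectified), "R" (3x3) and "t" (3): a world point X has camera coordinates R X + t. Camera axes: x right, y down, z forward; pixel columns grow to the right and rows downward; lengths in m; the calibration is good to about 2 mm. A picture is of the moment at which its call begins.
- arm.finish_job(): hands the job in; it is judged then, once.
The state is a dict: "t": time; "joint_positions": joint angles; "joint_vel": joint speeds; "joint_efforts": joint torques, N m; "tool_pos": TCP position; "tcp_rot": TCP orientation; "force": force on the tool from outside, world axes, zero at the start; "moment": the same for the moment, N m; "opening": opening from 0.0 (shut) to 1.0 (fully open); "finger_force": force on a finger pad.
Only numpy, scipy, OpenCV 4.12 (cv2) and the standard library are available. Lean on these libraries where they do the work, as an engineer would, in place of code of your own. Each camera call takes 0.05 s, during which the arm holds its last target. There are 200 camera calls.

## Working session

There is one attempt and no reset: what is moved stays moved. The work goes in short steps, Python scripts to look and compute and a tool call to move; the robot and the scene stay as the last step left them, time stands still between calls to the robot, and variables do not carry over. Pictures are saved under pics/ and viewed, at most 14 in all, crops included, and the job is handed in when it is done.

Besides the shell and the picture viewer there is one more tool, called after "Call:" in YAML: its name, and indented under it one key for each argument. send_rows: Moves the arm, as the interface text tells. Its arguments: {"type":"object","properties":{"dp":{"type":"array","items":{"type":"array","items":{"type":"number"}}},"roll":{"type":"array","items":{"type":"number"}},"jaw":{"type":"array","items":{"type":"number"}}},"required":["dp","roll","jaw"]}

```bash
mkdir -p pics; ls; cat > h.py <<'E'
import numpy as np, cv2
from station import telemetry, vision, arm
def cap(n, save=None):
    c=vision.capture(n)
    if save: cv2.imwrite(f'pics/{save}.png', cv2.cvtColor(c['color'],cv2.COLOR_RGB2BGR))
    return c
def cloud(c):
    "world point for every pixel from z_map"
    h,w=c['z_map'].shape
    u,v=np.meshgrid(np.arange(w),np.arange(h))
    p=cv2.undistortPoints(np.stack([u,v],-1).reshape(-1,1,2).astype(np.float64),c['K'],c['distortion']).reshape(h,w,2)
    z=c['z_map'][...,None].astype(float)
    X=np.concatenate([p*z,z],-1)
    W=(X-c['t'])@c['R']
    W[c['z_map']==0]=np.nan
    return W
def ray(c,u,v,h):
    "pixel ray onto plane z=h"
    p=cv2.undistortPoints(np.array([[[u,v]]],float),c['K'],c['distortion'])[0,0]
    d=np.array([*p,1])@c['R']; o=-c['t']@c['R']
    return o+d*(h-o[2])/d[2]
E
cat > a.py <<'E'
from h import *
ims=[]
for n in ['scene','side']:
    c=cap(n,n+'0'); np.savez(n+'0.npz',**c); print(n,-c['t']@c['R'],c['R'][2])
c=cap('wrist','wrist0'); print(-c['t']@c['R'],c['R'])
print(telemetry.get_state())
E
python3 a.py
```

```text
pics
scene [ 1.27326442 -0.31465906  1.01396764] [-0.61663061  0.23284712 -0.75202986]
side [ 0.29621525 -0.92344439  0.81618045] [ 0.23148376  0.77700219 -0.58539121]
[0.15953054 0.60893214 0.37319175] [[ 0.3755417   0.92680375 -0.00179985]
 [ 0.88062315 -0.35622255  0.31242337]
 [ 0.28891401 -0.11891299 -0.94994126]]
{'t': 0.15, 'joint_positions': array([ 1.07379102e+00,  2.17612002e-01,  1.61460744e+00, -9.88530067e-06,
        1.31130335e+00, -1.12208108e-01]), 'joint_vel': array([ 0.00030729, -0.00113119, -0.00467809, -0.00038488, -0.00043414,
       -0.00156879]), 'joint_efforts': array([-7.15730221e-04, -3.97445190e+01, -3.04414701e+01, -2.64842329e-04,
        5.80085456e-03,  2.31177552e-05]), 'tool_pos': array([0.23424983, 0.57866697, 0.19172712]), 'tcp_rot': array([ 1.91212444e-01,  9.81548200e-01, -9.22074793e-04, -2.84885606e-04]), 'force': array([-0.08487713, -0.53719293,  0.39615379]), 'moment': array([ 0.01904993,  0.01489334, -0.02899937]), 'finger_force': 0.0, 'opening': 0.9998457349643091}
```

View pics/scene0.png

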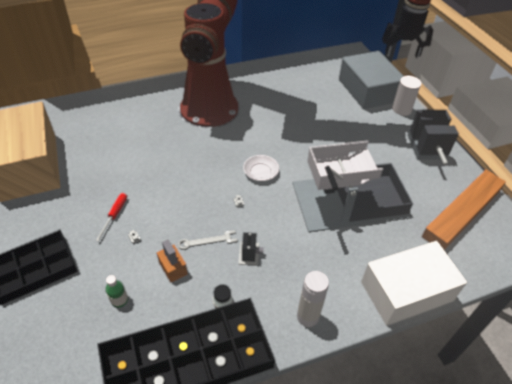

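View pics/side0.png

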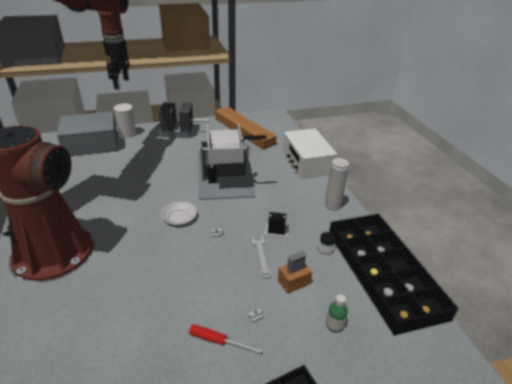

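Scene view: nuts at about (239,201) and (135,237), key in its stand at (172,262), switch (249,248), bucket (343,165) with its bin around (380,200), lever around (345,200). The side view shows the same two nuts at (217,232) and (256,314). Now I'll measure them.

```bash
cat > b.py <<'E'
from h import *
for n,px in dict(scene=dict(nutA=(239,201),nutB=(135,237),key=(169,246),stand=(172,268),switch=(249,242),dish=(261,168),wrench=(210,240),driver=(117,208),glue=(113,284),jar=(222,293),bucketfloor=(345,165)),
  side=dict(nutA=(217,232),nutB=(256,314),key=(297,258),switch=(277,218),bucket=(225,150),bin=(228,185),lever=(265,181))).items():
    c=dict(np.load(n+'0.npz')); W=cloud(c)
    for k,(u,v) in px.items(): print(n,k,np.round(W[v,u],3))
    # blobs above bench in work zone
    m=((W[...,2]>0.008)&(W[...,2]<0.3)&(np.hypot(W[...,0],W[...,1])>0.2)&(np.hypot(W[...,0],W[...,1])<1.0)).astype(np.uint8)
    N,l,s,ce=cv2.connectedComponentsWithStats(m)
    for i in range(1,N):
        if s[i,4]>=15:
            P=W[l==i]; print(n,np.round(ce[i]),s[i,4],np.round(np.nanmin(P,0),3),np.round(np.nanmax(P,0),3))
    img=cv2.imread(f'pics/{n}0.png')
    r=dict(scene=(280,120,150,112),side=(180,110,120,90))[n]
    x,y,w,h=r; cv2.imwrite(f'pics/{n}_bucket.png',cv2.resize(img[y:y+h,x:x+w],(800,600),interpolation=cv2.INTER_CUBIC))
E
python3 b.py
```

```text
scene nutA [ 0.461 -0.041  0.017]
scene nutB [ 0.494 -0.347  0.017]
scene key [ 0.611 -0.271  0.1  ]
scene stand [ 0.642 -0.276  0.05 ]
scene switch [ 0.618 -0.066  0.033]
scene dish [0.348 0.069 0.008]
scene wrench [ 0.56  -0.157  0.007]
scene driver [ 0.378 -0.377  0.019]
scene glue [ 0.67  -0.417  0.094]
scene jar [ 0.749 -0.18   0.051]
scene bucketfloor [0.524 0.246 0.132]
scene [33. 32.] 4056 [-0.873 -0.718  0.008] [-0.387 -0.426  0.3  ]
scene [284.   8.] 1884 [-0.628  0.151  0.008] [-0.146  0.853  0.289]
scene [458.  27.] 38 [-0.013  0.992  0.156] [0.053 1.    0.181]
scene [388.  45.] 126 [0.198 0.507 0.244] [0.233 0.547 0.3  ]
scene [421.  48.] 123 [0.239 0.61  0.242] [0.274 0.648 0.3  ]
scene [378.  82.] 3279 [-0.033  0.514  0.008] [0.26  0.696 0.125]
scene [ 27. 151.] 4859 [-0.09  -0.702  0.008] [ 0.238 -0.527  0.148]
scene [433. 134.] 1975 [0.347 0.559 0.008] [0.554 0.693 0.122]
scene [356. 182.] 5736 [0.439 0.121 0.008] [0.657 0.436 0.222]
scene [260. 166.] 493 [0.3   0.009 0.008] [0.412 0.117 0.028]
scene [428. 259.] 7795 [0.604 0.167 0.008] [0.937 0.743 0.097]
scene [302
[... 2451 characters left out ...]
.009 0.008] [0.412 0.119 0.028]
side [277. 223.] 382 [ 0.598 -0.098  0.008] [ 0.661 -0.041  0.066]
side [381. 267.] 5767 [ 0.721 -0.481  0.008] [ 0.942 -0.117  0.056]
side [216. 231.] 76 [ 0.439 -0.055  0.009] [ 0.47  -0.029  0.025]
side [261. 255.] 173 [ 0.535 -0.244  0.008] [ 0.584 -0.087  0.012]
side [295. 272.] 918 [ 0.573 -0.304  0.008] [ 0.653 -0.25   0.104]
side [337. 314.] 605 [ 0.637 -0.445  0.008] [ 0.679 -0.399  0.104]
side [255. 314.] 124 [ 0.469 -0.364  0.008] [ 0.501 -0.34   0.024]
side [404. 314.] 40 [ 0.823 -0.447  0.008] [ 0.838 -0.432  0.016]
side [215. 337.] 540 [ 0.326 -0.448  0.008] [ 0.472 -0.347  0.029]
side [294. 376.] 399 [ 0.454 -0.553  0.008] [ 0.552 -0.509  0.04 ]
```

```bash
python3 -c "
import cv2,numpy as np
a=cv2.imread('pics/scene_bucket.png');b=cv2.imread('pics/side_bucket.png')
cv2.imwrite('pics/two.png',np.hstack([cv2.resize(a,(400,300)),cv2.resize(b,(400,300))]))"
```

```text
(no output)
```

View pics/scene_bucket.png

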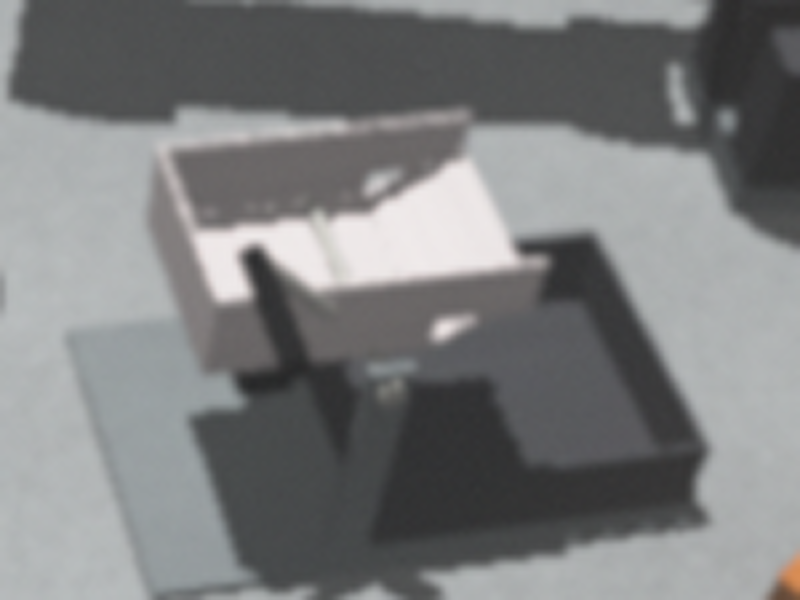

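View pics/side_bucket.png

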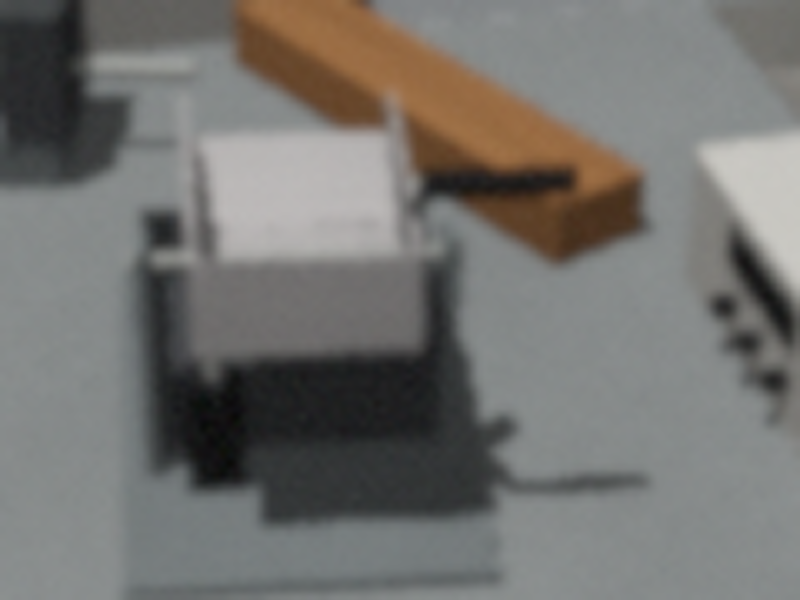

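Crop views: the bucket is upright, with its lip to the right (world +y, toward the bin). The lever bar sticks out on the +x side, in the scene crop from (255,250) to (300,375), and in the side crop from (420,185) to (575,180). Next are the metric poses of the bucket, lever, switch, stand and key.

```bash
cat > c.py <<'E'
from h import *
P=[];C=[]
for n in ['scene','side']:
    c=dict(np.load(n+'0.npz')); W=cloud(c); P.append(W.reshape(-1,3)); C.append(c['color'].reshape(-1,3).astype(int))
    def sel(lo,hi,f=None):
        p=P[-1]; m=np.all((p>lo)&(p<hi),1)
        if f is not None: m&=f(C[-1])
        return p[m]
    def rect(name,p):
        if len(p)<4: print(n,name,len(p)); return
        r=cv2.minAreaRect(p[:,:2].astype(np.float32)*1000)
        print(n,name,len(p),'rect c',np.round(r[0],1),'size',np.round(r[1],1),'ang',round(r[2],1),'z',np.round(np.median(p[:,2]),4))
    rect('rim',sel((.4,.1,.172),(.7,.4,.19)))
    b=sel((.4,.1,.196),(.75,.4,.3)); rect('lever',b)
    if len(b): print(np.round([b.min(0),b.max(0)],3))
    rect('switchtop',sel((.58,-.12,.054),(.69,-.02,.07)))
    rect('standtop',sel((.55,-.33,.044),(.68,-.22,.056)))
    rect('grip',sel((.55,-.33,.056),(.68,-.22,.2)))
    rect('griptop',sel((.55,-.33,.094),(.68,-.22,.2)))
    rect('nutA',sel((.42,-.07,.006),(.49,-.01,.03))); rect('nutB',sel((.45,-.38,.006),(.52,-.32,.03)))
    rect('nutAr',sel((.42,-.07,.015),(.49,-.01,.03))); rect('nutBr',sel((.45,-.38,.015),(.52,-.32,.03)))
    f=sel((.4,.1,.125),(.7,.4,.136)); rect('floor',f)
    bn=sel((.4,.1,.03),(.75,.5,.06));rect('binrim',bn)
E
python3 c.py
```

```text
scene rim 439 rect c [542.4 226.3] size [169.9 121.2] ang 80.0 z 0.1787
scene lever 158 rect c [618.5 148.1] size [27.5 80.2] ang 79.1 z 0.2162
[[0.581 0.13  0.196]
 [0.657 0.169 0.222]]
scene switchtop 232 rect c [630.1 -72.1] size [35.8 56.2] ang 66.5 z 0.0606
scene standtop 343 rect c [ 612.2 -271.9] size [74.  50.5] ang 12.7 z 0.0505
scene grip 229 rect c [ 612.8 -272.9] size [47.9 22.5] ang 20.0 z 0.0974
scene griptop 128 rect c [ 612.  -271.7] size [46.1 19.8] ang 10.6 z 0.1001
scene nutA 92 rect c [458.1 -40.2] size [56.9 39.2] ang 14.0 z 0.0143
scene nutB 104 rect c [ 485.4 -350.2] size [33.5 24.3] ang 12.7 z 0.0139
scene nutAr 43 rect c [455. -40.] size [15.9 34.4] ang 84.9 z 0.0188
scene nutBr 49 rect c [ 484.6 -350.6] size [32.2 12.9] ang 10.7 z 0.0201
scene floor 671 rect c [551.1 207.3] size [134.  142.9] ang 82.0 z 0.1319
scene binrim 1186 rect c [632.  348.5] size [277.7 277.7] ang 9.5 z 0.0452
side rim 162 rect c [541.6 223.1] size [166.5 113.2] ang 80.6 z 0.179
side lever 114 rect c [616.6 139.3] size [17.6 75. ] ang 73.3 z 0.2143
[[0.58  0.127 0.196]
 [0.654 0.159 0.221]]
side switchtop 172 rect c [631.4 -71.9] size [42.6 51.6] ang 66.0 z 0.0608
side standtop 286 rect c [ 612.9 -273.2] size [72.6 51.3] ang 9.8 z 0.0511
side grip 312 rect c [ 613.  -278.5] size [44.2 30.4] ang 9.5 z 0.0872
side griptop 120 rect c [ 611.7 -273.6] size [43.2 19.8] ang 10.2 z 0.1005
side nutA 80 rect c [453.1 -42.9] size [22.9 29.9] ang 78.1 z 0.0158
side nutB 132 rect c [ 485.7 -351.8] size [30.5 20.7] ang 7.9 z 0.018
side nutAr 45 rect c [453.7 -41. ] size [17.6 30.1] ang 73.8 z 0.0193
side nutBr 73 rect c [ 484.8 -349.6] size [29.  15.2] ang 11.3 z 0.0209
side floor 290 rect c [536.5 208.1] size [131.8 168.1] ang 79.9 z 0.1325
side binrim 493 rect c [610.1 352.1] size [327.8 257.9] ang 80.2 z 0.0452
```

View pics/wrist0.png

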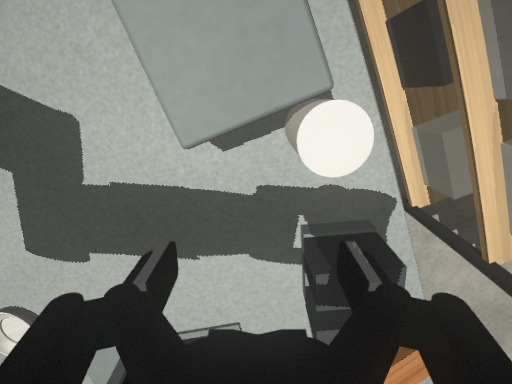

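Measured so far:

| Item | Position (m) | Orientation |
|---|---|---|
| Nut A | (0.454, -0.041) | long axis about -10° |
| Nut B | (0.485, -0.350) | long axis about +11° |
| Key | (0.612, -0.273) | 10° |
| Switch | (0.631, -0.072) | -24° |
| Bucket floor | (0.538, 0.202) | x-axis at 80° |
| Lever | (0.617, 0.143, 0.21) | – |

All the heights match the given sizes. The wrist view shows only background items and no nuts, so there are two nuts in all.

Call:
send_rows:
  dp:
    - [0,0,5]
    - [0,0,9]
    - [2.5,-5,9]
    - [5,-11,9]
    - [7,-17,9]
    - [9,-23,9]
    - [11,-29,9]
    - [13,-36,9]
    - [15,-42,9]
    - [17,-48,9]
    - [19,-54,9]
    - [21.9,-62,8]
  roll: [-0.18,-0.36,-0.54,-0.72,-0.9,-1.08,-1.26,-1.44,-1.62,-1.8,-1.98,-2.16]
  jaw: [5,5,5,5,5,5,5,5,5,5,5,5]

```text
t: 1.65
tool_pos: [0.4406, -0.0049, 0.2772]
tcp_rot: [0.957, 0.291, 0.001, 0.0]
force: [0.2, 0.4, -0.5]
opening: 0.589
finger_force: 0.0
```

Call:
send_rows:
  dp:
    - [0,0,-4]
    - [0,0,-8]
    - [0,0,-12]
    - [0,0,-15]
    - [0,0,-15]
    - [0,0,-15]
  roll: [-0.18,-0.36,-0.54,-0.72,-0.77,-0.77]
  jaw: [5,5,5,5,5,5]

```text
t: 2.4
tool_pos: [0.4395, -0.0028, 0.126]
tcp_rot: [0.996, -0.086, -0.001, -0.0]
force: [0.6, 0.5, 0.7]
opening: 0.585
finger_force: 0.0
```

```bash
cat > nut.py <<'E'
from h import *
import sys
name,x,y=sys.argv[1],float(sys.argv[2]),float(sys.argv[3])
s=telemetry.get_state(); q=s['tcp_rot']; tp=s['tool_pos']
yaw=np.degrees(np.arctan2(q[1]**2-q[0]**2,2*q[0]*q[1]))
print('t',s['t'],'tcp',np.round(tp,4),'yaw_y',round(yaw,1),'op',round(s['opening'],3))
c=cap('wrist',name); W=cloud(c)
d=np.hypot(W[...,0]-x,W[...,1]-y)
for lo,hi in ((.004,.03),(.015,.024)):
    m=(d<.035)&(W[...,2]>lo)&(W[...,2]<hi)
    p=W[m]
    if len(p)<20: print('few',len(p)); continue
    r=cv2.minAreaRect(p[:,:2].astype(np.float32)*1000); print(len(p),np.round(r[0],1),np.round(r[1],1),round(r[2],1),'z',np.round(np.median(p[:,2]),4), 'dcm',np.round((np.array(r[0])/1000-tp[:2])*100,2))
E
python3 nut.py w1 .454 -.041
```

```text
t 2.4 tcp [ 0.4395 -0.0028  0.126 ] yaw_y -99.9 op 0.585
649 [454.2 -40.2] [24.  30.2] 86.1 z 0.0184 dcm [ 1.48 -3.74]
359 [454.2 -40.1] [13.1 30.2] 86.5 z 0.0195 dcm [ 1.47 -3.73]
```

Call:
send_rows:
  dp:
    - [1.4,-3.7,0]
    - [1.4,-3.7,-5]
    - [1.4,-3.7,-9]
    - [1.4,-3.7,-11.5]
    - [1.4,-3.7,-12.3]
    - [1.4,-3.7,-12.3]
    - [1.4,-3.7,-12.3]
    - [1.4,-3.7,-12.3]
    - [1.4,-3.7,-12.3]
    - [1.4,-3.7,-12.3]
  roll: [0.11,0.11,0.11,0.11,0.11,0.11,0.11,0.11,0.11,0.11]
  jaw: [5,5,5,5,5,5,0.8,0.8,0.8,0.8]

```text
t: 3.7
tool_pos: [0.4543, -0.0399, 0.004]
tcp_rot: [1.0, -0.032, 0.0, 0.0]
force: [0.8, 0.6, -0.4]
opening: 0.092
finger_force: 0.0
```

Call:
send_rows:
  dp:
    - [0,0,0]
    - [0,0,5]
    - [0,0,11]
    - [0,0,17]
    - [0,0,22]
    - [0,0,25.5]
  roll: [0,0,0,0,0,0]
  jaw: [0.8,0.8,0.8,0.8,0.8,0.8]

```text
t: 4.45
tool_pos: [0.4549, -0.0401, 0.2618]
tcp_rot: [0.999, -0.032, 0.002, 0.0]
force: [0.4, 0.3, 0.0]
opening: 0.089
finger_force: 0.0
```

```bash
python3 nut.py w2 .454 -.041; python3 - <<'E'
from h import *
c=cap('side','side1'); W=cloud(c); m=((W[...,2]>.006)&(W[...,2]<.03)&(W[...,0]>.35)&(W[...,0]<.56)&(W[...,1]>-.13)&(W[...,1]<.08)).astype(np.uint8)
N,l,s,ce=cv2.connectedComponentsWithStats(m)
for i in range(1,N):
    if s[i,4]>15: print(ce[i],s[i,4],W[l==i].mean(0).round(3))
E
```

```text
t 4.45 tcp [ 0.4549 -0.0401  0.2618] yaw_y -93.6 op 0.089
301 [454.  -41.6] [22.  30.2] 86.8 z 0.0183 dcm [-0.09 -0.15]
178 [453.8 -41.6] [12.3 29.9] 86.5 z 0.0194 dcm [-0.11 -0.16]
[187.00568182 215.77840909] 176 [0.381 0.052 0.013]
[216.32926829 231.68292683] 82 [ 0.454 -0.045  0.015]
[254.44736842 241.31578947] 38 [ 0.554 -0.105  0.009]
```

View pics/w2.png

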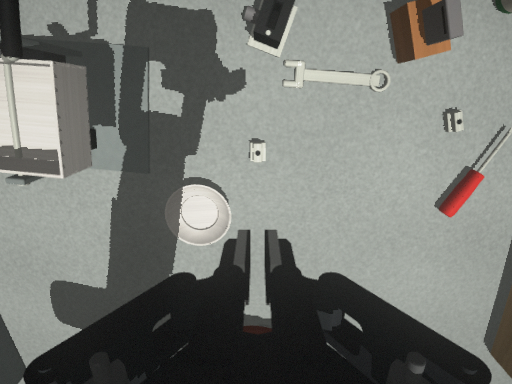

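The nut at pixel (257,151) is still where it was, and the fingers closed on nothing. I'll go down again and look from the side before closing.

Call:
send_rows:
  dp:
    - [-0.1,-0.1,-6]
    - [-0.1,-0.1,-12]
    - [-0.1,-0.1,-18]
    - [-0.1,-0.1,-23]
    - [-0.1,-0.1,-25.5]
    - [-0.1,-0.1,-25.6]
    - [-0.1,-0.1,-25.6]
  roll: [0,0,0,0,0,0,0]
  jaw: [5,5,5,5,5,5,5]

```text
t: 5.42
tool_pos: [0.4534, -0.041, 0.0031]
tcp_rot: [1.0, -0.032, 0.0, 0.0]
force: [0.1, 0.3, 0.2]
opening: 0.587
finger_force: 0.0
```

```bash
python3 - <<'E'
from h import *
print(telemetry.get_state()['tool_pos'])
o=[]
for n,(u,v) in dict(side=(217,225),scene=(239,195)).items():
    c=cap(n); im=c['color'][v-45:v+45,u-45:u+45,::-1]; o.append(cv2.resize(im,(400,400),interpolation=cv2.INTER_CUBIC))
cv2.imwrite('pics/d1.png',np.hstack(o))
E
```

```text
[ 0.45340576 -0.04095483  0.00305222]
```

View pics/d1.png

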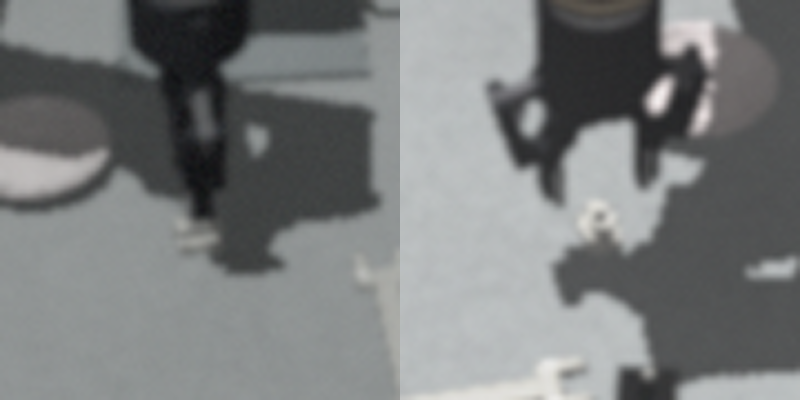

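Both views show the nut uncovered below the fingertips: nut at (195,235) in the side crop, tips at (205,215). Measuring the actual fingertip positions.

```bash
python3 - <<'E'
from h import *
for n in ['side','scene']:
    c=cap(n); W=cloud(c); dark=c['color'].max(2)<75
    m=(abs(W[...,0]-.453)<.06)&(abs(W[...,1]+.041)<.07)&(W[...,2]>.006)&(W[...,2]<.08)&dark
    p=W[m]; print(n,len(p))
    for lo in np.arange(.005,.08,.01):
        q=p[(p[:,2]>=lo)&(p[:,2]<lo+.01)]
        if len(q): print(round(lo,3),len(q),np.median(q,0).round(3),q.min(0).round(3),q.max(0).round(3))
E
```

```text
side 54
0.005 2 [ 0.504 -0.019  0.007] [ 0.5   -0.036  0.006] [ 0.508 -0.002  0.008]
0.015 1 [ 0.469 -0.042  0.02 ] [ 0.469 -0.042  0.02 ] [ 0.469 -0.042  0.02 ]
0.045 4 [ 0.448 -0.016  0.053] [ 0.446 -0.074  0.049] [ 0.462 -0.01   0.054]
0.055 23 [ 0.453 -0.074  0.059] [ 0.446 -0.08   0.055] [ 0.463 -0.013  0.065]
0.065 17 [ 0.453 -0.077  0.071] [ 0.444 -0.081  0.065] [ 0.463 -0.07   0.075]
0.075 7 [ 0.451 -0.079  0.076] [ 0.447 -0.081  0.075] [ 0.463 -0.074  0.079]
scene 23
0.055 4 [ 0.463 -0.014  0.062] [ 0.458 -0.075  0.061] [ 0.466 -0.009  0.065]
0.065 12 [ 0.462 -0.014  0.07 ] [ 0.456 -0.078  0.066] [ 0.465 -0.009  0.074]
0.075 7 [ 0.461 -0.016  0.077] [ 0.455 -0.077  0.075] [ 0.465 -0.006  0.079]
```

The fingertips are really at z≈0.050 when the reported TCP is 0.003. The first pictures show the same offset: fingertips at about 0.243 for a reported 0.193. So the reported z is about 4 cm too low. I'll step down and measure again with the jaw nearly at nut width.

Call:
send_rows:
  dp:
    - [0,0,-1]
    - [0,0,-2]
    - [0,0,-2.5]
    - [0,0,-2.8]
    - [0,0,-2.8]
    - [0,0,-2.8]
  roll: [0,0,0,0,0,0]
  jaw: [3.8,3.8,3.8,3.8,3.8,3.8]

```text
t: 6.38
tool_pos: [0.4533, -0.041, -0.0251]
tcp_rot: [1.0, -0.032, 0.0, 0.0]
force: [0.5, 0.3, 0.3]
opening: 0.446
finger_force: 0.0
```

```bash
cat > tip.py <<'E'
from h import *
s=telemetry.get_state(); tp=s['tool_pos'];print(s['t'],tp.round(4),s['force'].round(1),round(s['opening'],3))
o=[]
for n in ['side','scene']:
    c=cap(n); W=cloud(c); dark=c['color'].max(2)<80
    m=(abs(W[...,0]-tp[0])<.02)&(abs(W[...,1]-tp[1])<.05)&(W[...,2]>.006)&(W[...,2]>tp[2]+.02)&(W[...,2]<tp[2]+.09)&dark
    p=W[m]; p=p[np.argsort(p[:,2])]; print(n,len(p),p[:10].round(3).tolist())
    X=c['R']@tp+c['t']; X=(c['K']@(X/X[2]))[:2].astype(int)
    im=c['color'][max(0,X[1]-55):X[1]+35,max(0,X[0]-45):X[0]+45,::-1]; o.append(cv2.resize(im,(400,400),interpolation=cv2.INTER_CUBIC))
cv2.imwrite('pics/tip.png',np.hstack(o))
E
python3 tip.py
```

```text
6.375 [ 0.4533 -0.041  -0.0251] [0.5 0.3 0.3] 0.446
side 57 [[0.466, -0.053, 0.007], [0.467, -0.049, 0.011], [0.466, -0.054, 0.012], [0.468, -0.046, 0.012], [0.455, -0.064, 0.015], [0.467, -0.047, 0.017], [0.452, -0.066, 0.017], [0.448, -0.068, 0.02], [0.469, -0.042, 0.02], [0.461, -0.063, 0.021]]
scene 64 [[0.461, -0.014, 0.029], [0.455, -0.069, 0.029], [0.464, -0.021, 0.03], [0.457, -0.067, 0.031], [0.464, -0.018, 0.033], [0.461, -0.014, 0.033], [0.461, -0.065, 0.034], [0.455, -0.069, 0.034], [0.464, -0.021, 0.034], [0.459, -0.013, 0.035]]
```

View pics/tip.png

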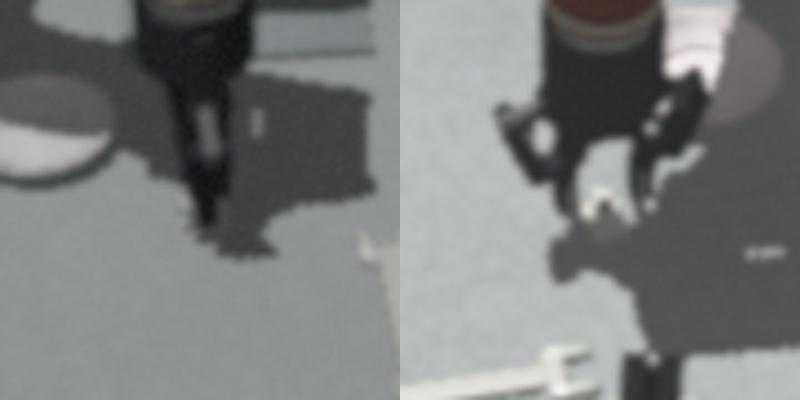

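The fingers now straddle the nut with the tips about 15 mm up. Going down 0.9 cm more, then closing.

Call:
send_rows:
  dp:
    - [0,0,-0.4]
    - [0,0,-0.9]
    - [0,0,-0.9]
    - [0,0,-0.9]
    - [0,0,-0.9]
    - [0,0,-0.9]
    - [0,0,-0.9]
  roll: [0,0,0,0,0,0,0]
  jaw: [3.8,3.8,3.8,0.5,0.5,0.5,0.5]

```text
t: 7.35
tool_pos: [0.4533, -0.0409, -0.0341]
tcp_rot: [1.0, -0.032, 0.0, 0.0]
force: [0.3, -0.6, 1.4]
opening: 0.257
finger_force: 58.9
```

Call:
send_rows:
  dp:
    - [0,0,1]
    - [0,0,5]
    - [0,0,11]
    - [0,0,17]
    - [0,0,22]
    - [0,0,24]
    - [2,6,24]
    - [3,12,24]
    - [5,18,24]
    - [6,24.7,24]
    - [6,24.7,24]
    - [6,24.7,24]
  roll: [0,0,0,0,0,0,0,0,0,0,0,0]
  jaw: [0.5,0.5,0.5,0.5,0.5,0.5,0.5,0.5,0.5,0.5,0.5,0.5]

```text
t: 8.85
tool_pos: [0.5125, 0.2061, 0.2056]
tcp_rot: [1.0, -0.031, -0.0, 0.0]
force: [0.6, -0.4, -1.0]
opening: 0.254
finger_force: 59.2
```

```bash
python3 - <<'E'
from h import *
s=telemetry.get_state(); print(s['tool_pos'],s['opening'],s['finger_force'])
o=[]
for n in ['side','scene']:
    c=cap(n); W=cloud(c); r=(180,110,120,90) if n=='side' else (280,110,150,112); x,y,w,h=r
    o.append(cv2.resize(c['color'][y:y+h,x:x+w,::-1],(400,300),interpolation=cv2.INTER_CUBIC))
    m=(abs(W[...,0]-.513)<.05)&(abs(W[...,1]-.206)<.05)&(W[...,2]>.19)&(W[...,2]<.3); p=W[m]; p=p[np.argsort(p[:,2])]; print(n,p[:6].round(3).tolist())
cv2.imwrite('pics/ob.png',np.hstack(o))
E
```

```text
[0.51250044 0.2061095  0.20559935] 0.2543390896252434 59.197924733161926
side [[0.519, 0.198, 0.24], [0.509, 0.198, 0.241], [0.515, 0.194, 0.243], [0.512, 0.194, 0.243], [0.502, 0.195, 0.243], [0.528, 0.196, 0.243]]
scene [[0.526, 0.203, 0.241], [0.516, 0.194, 0.242], [0.525, 0.209, 0.242], [0.527, 0.2, 0.242], [0.524, 0.204, 0.243], [0.527, 0.211, 0.243]]
```

View pics/ob.png

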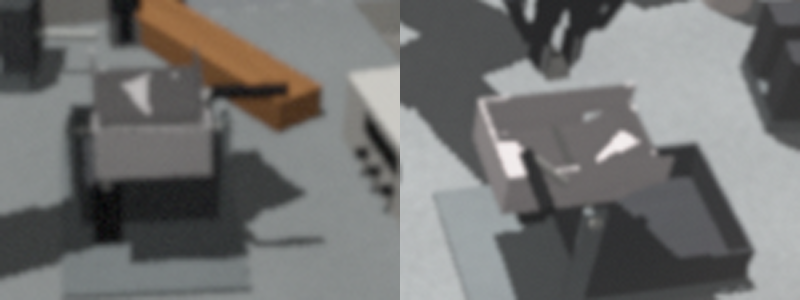

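The nut is held at (0.515,0.20), underside at 0.241, with the bucket below it. Lowering, releasing, then heading for nut B.

Call:
send_rows:
  dp:
    - [0,0,-4]
    - [0,0,-8]
    - [0,0,-9]
    - [0,0,-9]
    - [0,0,-9]
    - [0,0,-9]
    - [0,0,-9]
    - [0,0,-4]
    - [0,0,2]
    - [0,0,4]
  roll: [0,0,0,0,0,0,0,0,0,0]
  jaw: [0.5,0.5,0.5,0.5,4,4,4,4,4,4]

```text
t: 10.2
tool_pos: [0.5159, 0.207, 0.2516]
tcp_rot: [0.999, -0.031, 0.005, -0.001]
force: [-0.1, 0.5, -0.3]
opening: 0.468
finger_force: 0.0
```

Call:
send_rows:
  dp:
    - [0,-6,0]
    - [-1,-12,0]
    - [-1,-18,0]
    - [-2,-24,0]
    - [-2,-30,0]
    - [-2.5,-36,-3]
    - [-2.5,-42,-7]
    - [-2.6,-48,-10]
    - [-2.7,-54,-13]
    - [-2.7,-55.6,-16]
    - [-2.7,-55.6,-16]
    - [-2.7,-55.6,-16]
  roll: [0.1,0.2,0.25,0.25,0.25,0.25,0.25,0.25,0.25,0.25,0.25,0.25]
  jaw: [4,4,4,4,4,4,4,4,4,4,4,4]

```text
t: 11.7
tool_pos: [0.4859, -0.3492, 0.0855]
tcp_rot: [0.996, 0.093, -0.0, -0.001]
force: [0.1, 0.4, -0.5]
opening: 0.467
finger_force: 0.0
```

```bash
python3 nut.py w3 .485 -.35; cat > inb.py <<'E'
from h import *
f=np.array([.538,.202]); ax=np.array([.17,.985]); ay=np.array([-.985,.17])
for n in ['scene','side']:
    c=cap(n); W=cloud(c); d=W[...,:2]-f; bx=d@ax; by=d@ay
    m=((abs(bx)<.055)&(abs(by)<.048)&(W[...,2]>.138)&(W[...,2]<.172)).astype(np.uint8)
    N,l,s,ce=cv2.connectedComponentsWithStats(m)
    for i in range(1,N):
        if s[i,4]>8: print(n,ce[i].round(),s[i,4],'bx,by,z',bx[l==i].mean().round(3),by[l==i].mean().round(3),W[l==i][:,2].max().round(3))
E
python3 inb.py
```

```text
t 11.7 tcp [ 0.4859 -0.3492  0.0855] yaw_y -79.3 op 0.467
832 [ 485.  -350.9] [30.3 24.1] 12.8 z 0.0182 dcm [-0.09 -0.17]
438 [ 484.9 -350.9] [30.1 12.9] 13.2 z 0.0195 dcm [-0.1  -0.17]
scene [331. 163.] 76 bx,by,z -0.001 0.02 0.154
```

Call:
send_rows:
  dp:
    - [-0.1,-0.2,-5]
    - [-0.1,-0.2,-9]
    - [-0.1,-0.2,-11.5]
    - [-0.1,-0.2,-12]
    - [-0.1,-0.2,-12]
    - [-0.1,-0.2,-12]
    - [-0.1,-0.2,-12]
    - [-0.1,-0.2,-12]
    - [-0.1,-0.2,-12]
  roll: [0.04,0.04,0.04,0.04,0.04,0.04,0.04,0.04,0.04]
  jaw: [4,4,4,4,4,0.5,0.5,0.5,0.5]

```text
t: 12.98
tool_pos: [0.4868, -0.3531, -0.0318]
tcp_rot: [0.994, 0.113, 0.001, 0.001]
force: [-0.2, 2.0, 6.7]
opening: 0.245
finger_force: 58.8
```

Call:
send_rows:
  dp:
    - [0,0,1]
    - [0,0,6]
    - [0,0,12]
    - [0,0,18]
    - [0,0,24]
    - [0.5,6,24]
    - [1,12,24]
    - [2,18,24]
    - [3,24,24]
    - [4,30,24]
    - [5,36,24]
    - [6,42,24]
  roll: [0,0,0,0,0,0,0,0,0,0,0,0]
  jaw: [0.5,0.5,0.5,0.5,0.5,0.5,0.5,0.5,0.5,0.5,0.5,0.5]

```text
t: 14.48
tool_pos: [0.5451, 0.0699, 0.2064]
tcp_rot: [0.994, 0.113, 0.001, 0.0]
force: [1.0, -0.2, -0.7]
opening: 0.246
finger_force: 59.0
```

Call:
send_rows:
  dp:
    - [0.6,5,0]
    - [1.2,10,0]
    - [1.6,14.5,0]
    - [1.6,14.5,0]
    - [1.6,14.5,0]
    - [1.6,14.5,-4]
    - [1.6,14.5,-8.2]
    - [1.6,14.5,-8.2]
    - [1.6,14.5,-8.2]
    - [1.6,14.5,-8.2]
    - [1.6,14.5,-8.2]
    - [1.6,14.5,-8.2]
  roll: [0,0,0,0,0,0,0,0,0,0,0,0]
  jaw: [0.5,0.5,0.5,0.5,0.5,0.5,0.5,0.5,0.5,3.6,3.6,3.6]

```text
t: 15.98
tool_pos: [0.5618, 0.2133, 0.1249]
tcp_rot: [0.994, 0.113, 0.001, -0.0]
force: [0.2, -0.3, -0.5]
opening: 0.422
finger_force: 0.0
```

Call:
send_rows:
  dp:
    - [0,0,5]
    - [0,0,11]
    - [0,-6,11]
    - [0,-12,11]
    - [0,-18,11]
    - [1,-24,11]
    - [2,-30,11]
    - [3,-36,11]
    - [4,-42,11]
    - [5,-48,9]
    - [5,-48.6,9]
    - [5,-48.6,9]
  roll: [0,0,0,0,0,0,0,0,0,0,0,0]
  jaw: [3.6,3.6,3.6,3.6,3.6,3.6,3.6,3.6,3.6,3.6,3.6,3.6]

```text
t: 17.48
tool_pos: [0.6108, -0.2729, 0.2134]
tcp_rot: [0.994, 0.113, -0.0, -0.001]
force: [0.0, 0.5, 0.1]
opening: 0.421
finger_force: 0.0
```

```bash
python3 inb.py; cat > k.py <<'E'
from h import *
import sys
s=telemetry.get_state(); q=s['tcp_rot']; tp=s['tool_pos']
yaw=np.degrees(np.arctan2(q[1]**2-q[0]**2,2*q[0]*q[1]))
print('t',s['t'],'tcp',np.round(tp,4),'yaw_y',round(yaw,1),'op',round(s['opening'],3))
c=cap('wrist',sys.argv[1]); W=cloud(c)
def rect(n,cx,cy,r,lo,hi):
    p=W[(np.hypot(W[...,0]-cx,W[...,1]-cy)<r)&(W[...,2]>lo)&(W[...,2]<hi)]
    if len(p)<10: print(n,len(p)); return
    b=cv2.minAreaRect(p[:,:2].astype(np.float32)*1000); print(n,len(p),np.round(b[0],1),np.round(b[1],1),round(b[2],1),'z',np.median(p[:,2]).round(4))
rect('grip',.612,-.273,.06,.094,.106); rect('stand',.612,-.273,.06,.045,.055); rect('switch',.631,-.072,.06,.054,.066)
# slot of switch: pixels deeper than top
m=(np.hypot(W[...,0]-.631,W[...,1]+.072)<.012); print('slot zmin',np.nanmin(W[m][:,2]) if m.any() else None)
E
python3 k.py w4
```

```text
scene [331. 163.] 78 bx,by,z -0.001 0.021 0.154
scene [340. 171.] 21 bx,by,z 0.011 -0.015 0.155
side [232. 146.] 32 bx,by,z 0.014 -0.023 0.154
side [218. 147.] 11 bx,by,z 0.003 0.025 0.153
side [230. 156.] 22 bx,by,z -0.054 -0.012 0.166
t 17.575 tcp [ 0.6114 -0.2715  0.2145] yaw_y -76.9 op 0.423
grip 650 [ 612.7 -273.5] [43.  17.9] 12.8 z 0.1003
stand 1448 [ 612.  -273.3] [70.2 50.1] 12.8 z 0.0504
switch 1328 [631.1 -72.4] [36.7 53. ] 66.5 z 0.0603
slot zmin 0.03835874251138427
```

Both nuts are in the bucket at (0,+0.021) and (0.012,-0.019). The key is at (0.6125,-0.2734), yaw 12.8°, and already lined up with the tool. Gripping it now.

Call:
send_rows:
  dp:
    - [0.1,-0.2,-5]
    - [0.1,-0.2,-10]
    - [0.1,-0.2,-15]
    - [0.1,-0.2,-18]
    - [0.1,-0.2,-18.6]
    - [0.1,-0.2,-18.6]
    - [0.1,-0.2,-18.6]
    - [0.1,-0.2,-18.6]
    - [0.1,-0.2,-18.6]
    - [0.1,-0.2,-18.6]
  roll: [0,0,0,0,0,0,0,0,0,0]
  jaw: [3.6,3.6,3.6,3.6,3.6,3.6,0.8,0.8,0.8,0.8]

```text
t: 18.88
tool_pos: [0.6141, -0.2754, 0.0306]
tcp_rot: [0.994, 0.113, 0.002, 0.001]
force: [-0.0, 2.2, 6.9]
opening: 0.2
finger_force: 60.6
```

Call:
send_rows:
  dp:
    - [0,0,0]
    - [0,0,0]
  roll: [0,0]
  jaw: [0.8,0.8]

```text
t: 19.12
tool_pos: [0.614, -0.2754, 0.0306]
tcp_rot: [0.994, 0.113, 0.002, 0.001]
force: [0.7, 2.0, 5.9]
opening: 0.204
finger_force: 60.6
```

```bash
python3 tip.py; python3 - <<'E'
from h import *
for n in ['scene','side']:
    c=cap(n);W=cloud(c)
    m=(abs(W[...,0]-.612)<.05)&(abs(W[...,1]+.273)<.05)&(W[...,2]>.045)&(W[...,2]<.056);p=W[m]
    b=cv2.minAreaRect(p[:,:2].astype(np.float32)*1000);print(n,len(p),b)
E
```

```text
19.125 [ 0.614  -0.2754  0.0306] [0.7 2.  5.9] 0.204
side 178 [[0.629, -0.279, 0.051], [0.626, -0.279, 0.051], [0.631, -0.28, 0.051], [0.632, -0.284, 0.052], [0.624, -0.283, 0.052], [0.621, -0.283, 0.053], [0.626, -0.285, 0.054], [0.622, -0.281, 0.054], [0.631, -0.279, 0.054], [0.616, -0.283, 0.055]]
scene 168 [[0.632, -0.268, 0.054], [0.622, -0.281, 0.054], [0.626, -0.279, 0.055], [0.632, -0.265, 0.057], [0.631, -0.265, 0.06], [0.633, -0.268, 0.06], [0.634, -0.278, 0.061], [0.633, -0.267, 0.063], [0.625, -0.281, 0.064], [0.634, -0.275, 0.064]]
scene 260 ((614.8889770507812, -270.90264892578125), (70.90404510498047, 51.48451614379883), 12.485197067260742)
side 281 ((612.4595336914062, -272.2229309082031), (70.94284057617188, 52.25244903564453), 12.142610549926758)
```

View pics/tip.png

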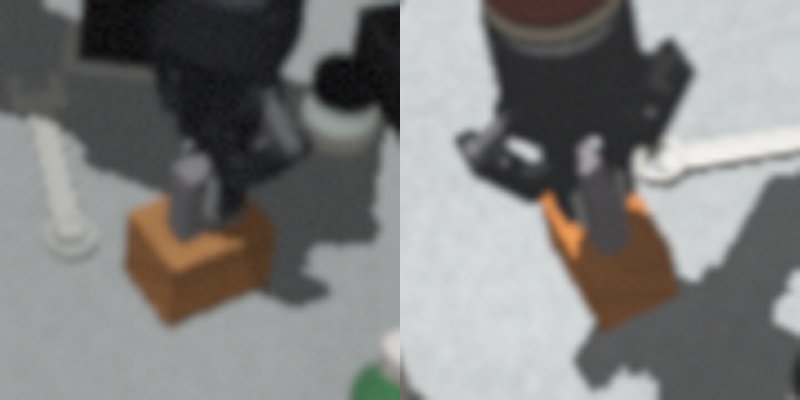

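The key is gripped squarely. Lifting it, then measuring the switch slot and how the key sits in the jaws.

Call:
send_rows:
  dp:
    - [0,0,1]
    - [0,0,3]
    - [0,0,6]
    - [0,0,10]
    - [0,0,14]
    - [0,4,17]
    - [0.5,8,17]
    - [0.8,11,17]
    - [0.8,11,17]
    - [0.8,11,17]
  roll: [0,0,0,0,0,-0.18,-0.36,-0.54,-0.63,-0.63]
  jaw: [0.8,0.8,0.8,0.8,0.8,0.8,0.8,0.8,0.8,0.8]

```text
t: 20.58
tool_pos: [0.6201, -0.1647, 0.1988]
tcp_rot: [0.98, -0.199, 0.0, 0.0]
force: [0.2, -0.1, -0.8]
opening: 0.206
finger_force: 59.5
```

```bash
cat > sw.py <<'E'
from h import *
s=telemetry.get_state(); q=s['tcp_rot']; tp=s['tool_pos']
print('t',s['t'],'tcp',np.round(tp,4),'yaw_y',round(np.degrees(np.arctan2(q[1]**2-q[0]**2,2*q[0]*q[1])),1),'op',round(s['opening'],3),s['finger_force'],s['force'].round(1))
c=cap('wrist','w5'); W=cloud(c); 
top=(np.hypot(W[...,0]-.631,W[...,1]+.072)<.06)&(W[...,2]>.054)&(W[...,2]<.066)
if top.sum()>50:
    p=W[top]; b=cv2.minAreaRect(p[:,:2].astype(np.float32)*1000); print('switch',b,np.median(p[:,2]))
    # slot: hole inside the top mask's hull
    cs,_=cv2.findContours(top.astype(np.uint8),cv2.RETR_CCOMP,cv2.CHAIN_APPROX_NONE)
    for k in cs:
        if 20<cv2.contourArea(k)<0.6*top.sum():
            g=np.array([ray(c,*t[0],.060) for t in k]); r=cv2.minAreaRect((g[:,:2]*1000).astype(np.float32)); print('hole',cv2.contourArea(k),r)
# held key from scene/side : grey points near the tool below tips
for n in ['scene','side','wrist']:
    d=cap(n) if n!='wrist' else c; V=cloud(d)
    z0=tp[2]+.038
    m=(np.hypot(V[...,0]-tp[0],V[...,1]-tp[1])<.04)&(V[...,2]>z0-.05)&(V[...,2]<z0-.005)
    p=V[m]; print(n,len(p), p.min(0).round(3) if len(p) else '')
    for lo in np.arange(z0-.05,z0,.008):
        r=p[(p[:,2]>=lo)&(p[:,2]<lo+.008)]
        if len(r)>3: print('  ',round(lo,3),len(r),r.mean(0).round(4),r.min(0).round(3),r.max(0).round(3))
    X=d['R']@(tp+[0,0,.02])+d['t']; X=(d['K']@(X/X[2]))[:2].astype(int); print(X)
    w=40 if n!='wrist' else 120
    im=d['color'][max(0,X[1]-w):X[1]+w,max(0,X[0]-w):X[0]+w,::-1]; cv2.imwrite(f'pics/k_{n}.png',cv2.resize(im,(400,400),interpolation=cv2.INTER_CUBIC))
cv2.imwrite('pics/k2.png',np.hstack([cv2.imread('pics/k_scene.png'),cv2.imread('pics/k_side.png')]))
E
python3 sw.py
```

```text
t 20.575 tcp [ 0.6201 -0.1647  0.1988] yaw_y -113.0 op 0.206 59.498809576034546 [ 0.2 -0.1 -0.8]
switch ((631.1095581054688, -72.10647583007812), (37.19426727294922, 52.7548713684082), 66.6093978881836) 0.060328955478869614
hole 141.0 ((631.768798828125, -73.6344223022461), (9.086854934692383, 27.927087783813477), 66.74952697753906)
scene 38 [ 0.623 -0.181  0.194]
   0.203 4 [ 0.6282 -0.1692  0.2057] [ 0.627 -0.171  0.204] [ 0.63  -0.167  0.208]
   0.219 17 [ 0.6353 -0.1712  0.2236] [ 0.623 -0.181  0.219] [ 0.64  -0.157  0.226]
   0.227 12 [ 0.6369 -0.1715  0.2303] [ 0.624 -0.181  0.227] [ 0.641 -0.158  0.232]
[209 206]
side 128 [ 0.597 -0.181  0.194]
   0.187 4 [ 0.6159 -0.1629  0.1944] [ 0.609 -0.166  0.194] [ 0.631 -0.161  0.195]
   0.195 25 [ 0.618  -0.1652  0.1993] [ 0.608 -0.169  0.196] [ 0.63  -0.159  0.203]
   0.203 22 [ 0.6198 -0.1653  0.2066] [ 0.61  -0.17   0.203] [ 0.629 -0.16   0.21 ]
   0.211 15 [ 0.6185 -0.1662  0.2139] [ 0.609 -0.171  0.211] [ 0.627 -0.162  0.218]
   0.219 36 [ 0.6158 -0.1712  0.2235] [ 0.598 -0.181  0.219] [ 0.635 -0.161  0.226]
   0.227 26 [ 0.6166 -0.1723  0.2292] [ 0.597 -0.18   0.227] [ 0.636 -0.163  0.231]
[288 191]
wrist 190 [ 0.634 -0.181  0.22 ]
   0.219 97 [ 0.6387 -0.173   0.2238] [ 0.634 -0.181  0.22 ] [ 0.641 -0.164  0.227]
   0.227 93 [ 0.6386 -0.1735  0.2292] [ 0.634 -0.181  0.227] [ 0.642 -0.165  0.232]
[256 228]
```

View pics/k2.png

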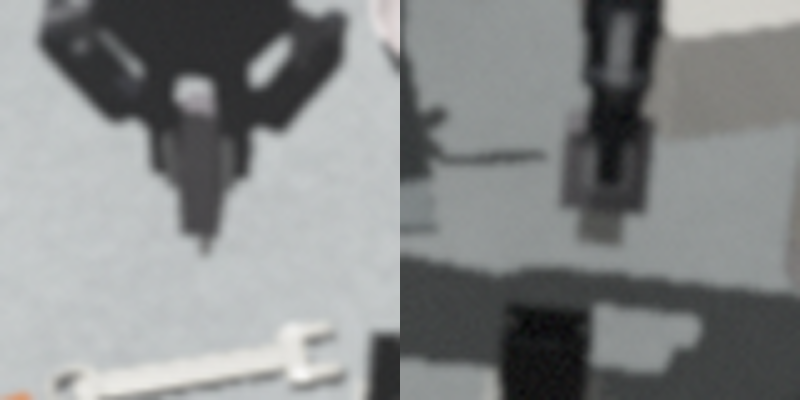

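View pics/w5.png

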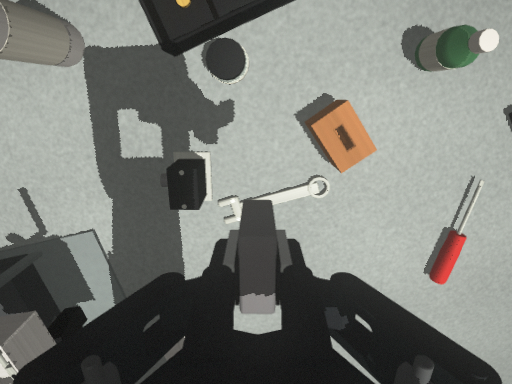

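In the side crop the key hangs straight with its tongue at (600,225), ending at z 0.194. Tongue centre is about (0.619,-0.164). The wrist view shows the switch at (187,182) and the empty stand slot at (345,137). I'll use the stand slot to check for hole-centre bias, then hover over the switch.

```bash
python3 - <<'E'
from h import *
c=cap('wrist'); W=cloud(c); print(-c['t']@c['R'])
for n,x,y,h in (('stand',.612,-.273,.05),('switch',.631,-.072,.06)):
  for tol in (.003,.006):
    top=(np.hypot(W[...,0]-x,W[...,1]-y)<.06)&(abs(W[...,2]-h)<tol)
    p=W[top]; b=cv2.minAreaRect(p[:,:2].astype(np.float32)*1000); print(n,b)
    cs,_=cv2.findContours(top.astype(np.uint8),cv2.RETR_CCOMP,cv2.CHAIN_APPROX_NONE)
    for k in cs:
        if 40<cv2.contourArea(k)<0.5*top.sum():
            g=np.array([ray(c,*t[0],h) for t in k]); r=cv2.minAreaRect((g[:,:2]*1000).astype(np.float32)); print('  hole',r)
  inn=(np.hypot(W[...,0]-x,W[...,1]-y)<.02); 
  g=c['color'].mean(2); q=W[inn&(W[...,2]<h-.01)]; print('  deep pts',len(q), np.round(q.mean(0),4) if len(q) else '')
E
```

```text
[ 0.69336153 -0.1969504   0.37985059]
stand ((612.037353515625, -272.7413635253906), (70.64286804199219, 49.98358154296875), 12.265083312988281)
  hole ((612.5262451171875, -272.53472900390625), (31.47562599182129, 11.755974769592285), 14.30644416809082)
stand ((612.0406494140625, -272.69757080078125), (70.70001983642578, 49.95172882080078), 12.39404296875)
  hole ((613.0796508789062, -272.2817687988281), (30.220130920410156, 11.17667293548584), 13.203324317932129)
  deep pts 161 [ 0.6071 -0.2776  0.0248]
switch ((631.4098510742188, -72.15211486816406), (37.36091995239258, 52.14918518066406), 66.5129623413086)
  hole ((632.2843017578125, -73.42130279541016), (9.898195266723633, 30.45378303527832), 66.35063934326172)
switch ((631.171630859375, -72.046142578125), (37.36088180541992, 52.667606353759766), 66.50361633300781)
  hole ((632.722412109375, -74.06156921386719), (9.076691627502441, 29.13745880126953), 66.35063934326172)
  deep pts 186 [ 0.6264 -0.078   0.0333]
```

Call:
send_rows:
  dp:
    - [0.3,3,0]
    - [0.8,6,0]
    - [1.2,9.1,0]
    - [1.2,9.1,-3]
    - [1.2,9.1,-7]
    - [1.2,9.1,-10]
    - [1.2,9.1,-11.4]
    - [1.2,9.1,-11.4]
    - [1.2,9.1,-11.4]
    - [1.2,9.1,-11.4]
  roll: [0,0,0,0,0,0,0,0,0,0]
  jaw: [0.8,0.8,0.8,0.8,0.8,0.8,0.8,0.8,0.8,0.8]

```text
t: 22.02
tool_pos: [0.6336, -0.0743, 0.0858]
tcp_rot: [0.98, -0.2, 0.002, 0.0]
force: [0.2, -0.1, -1.2]
opening: 0.199
finger_force: 59.5
```

```bash
cat > kk.py <<'E'
from h import *
s=telemetry.get_state(); tp=s['tool_pos']; q=s['tcp_rot']; print(tp.round(4),'yaw',round(np.degrees(np.arctan2(q[1]**2-q[0]**2,2*q[0]*q[1])),1),s['force'].round(1))
A=[];
for n in ['scene','side']:
    c=cap(n,'h_'+n); W=cloud(c); near=(np.hypot(W[...,0]-tp[0],W[...,1]-tp[1])<.035)
    for nm,a,b in (('tongue',-.005,.016),('grip',.021,.035)):
        r=W[near&(W[...,2]>tp[2]+a)&(W[...,2]<tp[2]+b)]
        if len(r)>5: print(n,nm,len(r),r.mean(0).round(4),'rect',np.round(cv2.minAreaRect((r[:,:2]*1000).astype(np.float32))[0],1),np.round(cv2.minAreaRect((r[:,:2]*1000).astype(np.float32))[1],1),'zmin',r[:,2].min().round(4))
    top=W[(np.hypot(W[...,0]-.631,W[...,1]+.072)<.04)&(abs(W[...,2]-.06)<.004)]
    if len(top)>9: print(n,'top',len(top),cv2.minAreaRect((top[:,:2]*1000).astype(np.float32)))
E
python3 kk.py
```

```text
[ 0.6336 -0.0743  0.0858] yaw -113.1 [ 0.2 -0.1 -1.2]
scene tongue 6 [ 0.6417 -0.0793  0.0885] rect [641.2 -79.2] [2.6 3.5] zmin 0.0813
scene grip 20 [ 0.6514 -0.0828  0.1147] rect [651.2 -83.2] [17.4  3.9] zmin 0.1087
scene top 170 ((631.8391723632812, -72.88805389404297), (35.821075439453125, 55.43245315551758), 66.38299560546875)
side tongue 45 [ 0.6328 -0.0747  0.0916] rect [632.4 -74.5] [ 7.3 21.2] zmin 0.0819
side grip 56 [ 0.6286 -0.0804  0.1143] rect [629.1 -80.1] [ 9.2 42.8] zmin 0.1077
side top 150 ((631.62451171875, -71.1828384399414), (40.876895904541016, 51.60010528564453), 66.44088745117188)
```

Call:
send_rows:
  dp:
    - [-0.1,0.1,0]
    - [-0.1,0.1,-0.5]
    - [-0.1,0.1,-1]
    - [-0.1,0.1,-1.5]
    - [-0.1,0.1,-2]
    - [-0.1,0.1,-2.4]
    - [-0.1,0.1,-2.7]
    - [-0.1,0.1,-2.7]
  roll: [0,0,0,0,0,0,0,0]
  jaw: [0.8,0.8,0.8,0.8,0.8,0.8,0.8,0.8]

```text
t: 23.12
tool_pos: [0.6308, -0.0728, 0.0564]
tcp_rot: [0.98, -0.2, -0.0, -0.0]
force: [0.2, 0.4, -1.0]
opening: 0.201
finger_force: 59.5
```

The tongue is 8 mm into the slot with no contact force. Pushing it home.

Call:
send_rows:
  dp:
    - [0,0,-0.4]
    - [0,0,-0.8]
    - [0,0,-1.2]
    - [0,0,-1.5]
    - [0,0,-1.8]
    - [0,0,-1.8]
    - [0,0,-1.8]
  roll: [0,0,0,0,0,0,0]
  jaw: [0.8,0.8,0.8,0.8,0.8,0.8,0.8]

```text
t: 24.0
tool_pos: [0.6309, -0.0729, 0.0406]
tcp_rot: [0.98, -0.2, -0.0, 0.0]
force: [-4.8, 1.0, 7.7]
opening: 0.202
finger_force: 60.8
```

```bash
python3 kk.py
```

```text
[ 0.6309 -0.0729  0.0406] yaw -113.1 [-4.8  1.   7.7]
scene tongue 73 [ 0.6534 -0.0819  0.0453] rect [652.9 -78.8] [38.7 15. ] zmin 0.0357
scene grip 50 [ 0.6464 -0.0773  0.0652] rect [638.9 -75.6] [34.8 36.1] zmin 0.0616
scene top 103 ((639.5875244140625, -76.76277923583984), (35.57759475708008, 35.79951477050781), 69.95401763916016)
side tongue 102 [ 0.6254 -0.0867  0.0459] rect [625.2 -86.6] [ 7.8 50.9] zmin 0.036
side grip 66 [ 0.6303 -0.0802  0.0679] rect [634.3 -82.8] [51.7 30.2] zmin 0.0618
side top 80 ((630.98193359375, -71.82089233398438), (37.483150482177734, 52.51089096069336), 70.1154556274414)
```

Call:
send_rows:
  dp:
    - [0,0,-0.3]
    - [0,0,-0.5]
    - [0,0,-0.5]
    - [0,0,-0.5]
    - [0,0,0]
    - [0,0,0]
    - [0,0,0]
    - [0,0,4]
    - [0,0,9]
    - [0,0,14]
  roll: [0,0,0,0,0,0,0,0,0,0]
  jaw: [0.8,0.8,0.8,0.8,0.8,3.6,3.6,3.6,3.6,3.6]

```text
t: 25.35
tool_pos: [0.6305, -0.0728, 0.1787]
tcp_rot: [0.98, -0.2, -0.001, -0.0]
force: [0.9, 0.0, 1.2]
opening: 0.419
finger_force: 0.0
```

```bash
cat > home.py <<'E'
from h import *
s=telemetry.get_state(); print(s['t'],s['tool_pos'].round(4),s['opening'].round(3))
for n in ['wrist','scene','side']:
    c=cap(n); W=cloud(c); near=(np.hypot(W[...,0]-.6314,W[...,1]+.0725)<.05)
    for a,b in ((.103,.12),(.056,.064)):
        r=W[near&(W[...,2]>a)&(W[...,2]<b)&(c['color'].max(2)>-1)]
        if len(r)>8: q=cv2.minAreaRect((r[:,:2]*1000).astype(np.float32)); print(n,a,len(r),np.round(q[0],1),np.round(q[1],1),round(q[2],1),'z',np.median(r[:,2]).round(4))
E
python3 home.py; python3 inb.py
```

```text
scene [331. 163.] 79 bx,by,z -0.001 0.02 0.154
scene [340. 171.] 21 bx,by,z 0.012 -0.015 0.154
side [232. 146.] 32 bx,by,z 0.014 -0.023 0.154
side [218. 147.] 11 bx,by,z 0.004 0.025 0.153
side [236. 156.] 12 bx,by,z -0.054 -0.033 0.158Traceback (most recent call last):
  File "home.py", line 2, in <module>
    s=telemetry.get_state(); print(s['t'],s['tool_pos'].round(4),s['opening'].round(3))
                                                                 ^^^^^^^^^^^^^^^^^^
AttributeError: 'float' object has no attribute 'round'
```

```bash
sed -i "s/s\['opening'\].round(3)/round(s['opening'],3)/" home.py; python3 home.py
```

```text
25.45 [ 0.6361 -0.074   0.1864] 0.425
wrist 0.103 796 [631.3 -73. ] [17.5 43.4] 67.3 z 0.1103
wrist 0.056 711 [631.  -72.5] [36.  52.4] 66.5 z 0.0605
scene 0.103 118 [632.5 -73.8] [17.4 48.4] 70.6 z 0.1103
scene 0.056 135 [631.1 -72.6] [35.8 52.9] 66.5 z 0.0606
side 0.103 85 [630.4 -72.8] [20.1 40.5] 71.0 z 0.1105
side 0.056 91 [629.9 -74.9] [34.9 52.5] 70.1 z 0.0609
```

The key is home: grip top at 0.1103 (ideal 0.110) and centred within 1 mm. Next I'll bring the closed fingers behind the lever bar, turned so they push with a flat side.

Call:
send_rows:
  dp:
    - [0,0,2]
    - [0,0,4]
    - [0,0,4]
    - [0,2,4]
    - [0,4,4]
    - [-0.3,6,2]
    - [-0.6,9,0]
    - [-0.9,12,-2]
    - [-1.2,15,-3.6]
    - [-1.2,17.1,-3.6]
    - [-1.2,17.1,-3.6]
    - [-1.2,17.1,-3.6]
  roll: [0.18,0.36,0.54,0.72,0.9,1.08,1.26,1.44,1.62,1.8,1.8,1.8]
  jaw: [0,0,0,0,0,0,0,0,0,0,0,0]

```text
t: 27.1
tool_pos: [0.6183, 0.0974, 0.1413]
tcp_rot: [0.767, 0.642, -0.001, -0.0]
force: [0.7, 1.1, -0.5]
opening: -0.002
finger_force: 0.0
```

```bash
python3 - <<'E'
from h import *
s=telemetry.get_state(); tp=s['tool_pos']; q=s['tcp_rot']; print(tp.round(4),'yaw',round(np.degrees(np.arctan2(q[1]**2-q[0]**2,2*q[0]*q[1])),1))
o=[]
for n,(u,v) in dict(scene=(325,190),side=(250,170)).items():
    c=cap(n); W=cloud(c); o.append(cv2.resize(c['color'][v-60:v+60,u-60:u+60,::-1],(400,400),interpolation=cv2.INTER_CUBIC))
    m=(np.hypot(W[...,0]-tp[0],W[...,1]-tp[1])<.03)&(W[...,2]>.13)&(W[...,2]<.23); p=W[m]; p=p[np.argsort(p[:,2])]; print(n,len(p),p[:4].round(3).tolist(),p.min(0).round(3),p.max(0).round(3))
cv2.imwrite('pics/lev.png',np.hstack(o))
E
```

```text
[0.6183 0.0974 0.1413] yaw -10.1
scene 96 [[0.62, 0.087, 0.182], [0.623, 0.087, 0.186], [0.627, 0.096, 0.187], [0.62, 0.086, 0.187]] [0.594 0.081 0.182] [0.641 0.107 0.23 ]
side 133 [[0.62, 0.091, 0.183], [0.612, 0.088, 0.186], [0.621, 0.086, 0.186], [0.615, 0.087, 0.186]] [0.59  0.082 0.183] [0.644 0.109 0.23 ]
```

View pics/lev.png

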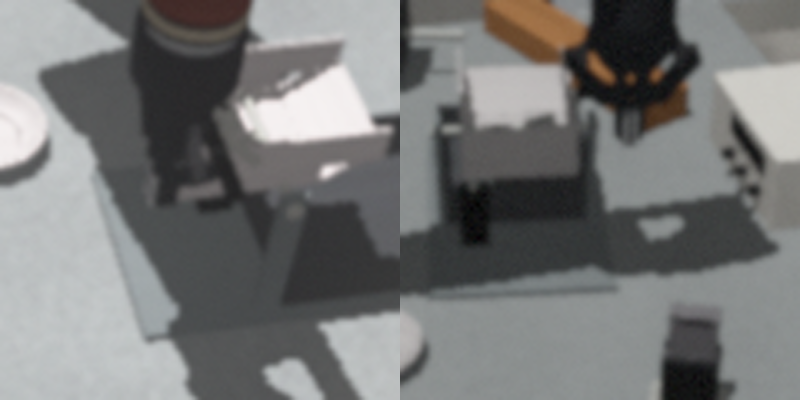

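The closed fingers stand behind the bar with the tips at z≈0.183, and the bucket is still upright with its nuts. I'll move close behind the bar and settle.

Call:
send_rows:
  dp:
    - [0.8,0.5,0.4]
    - [1.2,1,0.6]
    - [1.2,1.3,0.6]
    - [1.2,1.3,0.6]
    - [1.2,1.3,0.6]
    - [1.2,1.3,0.6]
  roll: [0,0,0,0,0,0]
  jaw: [0,0,0,0,0,0]

```text
t: 27.95
tool_pos: [0.6309, 0.1111, 0.1486]
tcp_rot: [0.766, 0.643, -0.0, -0.0]
force: [-0.2, 0.4, -0.2]
opening: 0.004
finger_force: 0.0
```

```bash
python3 - <<'E'
from h import *
s=telemetry.get_state(); tp=s['tool_pos']; print(tp.round(4),s['force'].round(1))
for n in ('scene','side'):
    c=cap(n); W=cloud(c)
    m=(np.hypot(W[...,0]-tp[0],W[...,1]-tp[1])<.02)&(W[...,2]>.13)&(W[...,2]<.225); p=W[m]; p=p[np.argsort(p[:,2])]; print(n,len(p),p[:5].round(3).tolist(),np.median(p[p[:,2]<p[0,2]+.02],0).round(3))
ax=np.array([.17,.985]); ay=np.array([-.985,.17])
H=np.array([.5429,.2306])
for th in (0,.2,.4,.6,.8,1,1.2,1.4,1.54):
    f=np.radians(133.2)-th; sb=.11*np.cos(f); z=.13+.11*np.sin(f)
    x=H+(-.106)*ay+(sb-.018)*ax; print(th,'tool',x.round(3),'tip',round(z-.016,3),'d_cm',np.round((x-tp[:2])*100,1))
E
```

```text
[0.6309 0.1111 0.1486] [-0.2  0.4 -0.2]
scene 75 [[0.634, 0.104, 0.187], [0.635, 0.106, 0.187], [0.632, 0.104, 0.189], [0.632, 0.104, 0.193], [0.635, 0.1, 0.193]] [0.638 0.104 0.201]
side 80 [[0.633, 0.105, 0.191], [0.624, 0.106, 0.192], [0.629, 0.103, 0.193], [0.633, 0.106, 0.194], [0.625, 0.101, 0.194]] [0.628 0.105 0.203]
0 tool [0.631 0.121] tip 0.194 d_cm [0.1 1. ]
0.2 tool [0.634 0.138] tip 0.208 d_cm [0.4 2.7]
0.4 tool [0.638 0.157] tip 0.217 d_cm [0.7 4.6]
0.6 tool [0.641 0.178] tip 0.223 d_cm [1.1 6.7]
0.8 tool [0.645 0.2  ] tip 0.224 d_cm [1.4 8.9]
1 tool [0.649 0.221] tip 0.221 d_cm [ 1.8 11. ]
1.2 tool [0.652 0.242] tip 0.213 d_cm [ 2.1 13.1]
1.4 tool [0.656 0.26 ] tip 0.202 d_cm [ 2.5 14.9]
1.54 tool [0.657 0.272] tip 0.192 d_cm [ 2.7 16. ]
```

Call:
send_rows:
  dp:
    - [0.1,0.8,0]
    - [0.2,1.8,0.5]
    - [0.4,2.7,1.2]
    - [0.7,4.6,2.2]
    - [1.1,6.7,2.9]
    - [1.4,8.9,3.0]
    - [1.8,11,2.7]
    - [2.1,13.1,2.0]
    - [2.5,14.9,0.9]
    - [2.7,16,0.2]
    - [2.7,16.2,0.1]
    - [2.7,16.2,0.1]
  roll: [0,0,0,0,0,0,0,0,0,0,0,0]
  jaw: [0,0,0,0,0,0,0,0,0,0,0,0]

```text
t: 29.55
tool_pos: [0.658, 0.2722, 0.1492]
tcp_rot: [0.766, 0.643, -0.001, 0.001]
force: [1.3, -5.3, 1.1]
opening: -0.005
finger_force: 2.5
```

Call:
send_rows:
  dp:
    - [0,0,0]
    - [0,0.2,0]
    - [0,0.2,0]
    - [0,0.2,0]
    - [0,0.2,0]
    - [0,0.2,0]
  roll: [0,0,0,0,0,0]
  jaw: [0,0,0,0,0,0]

```text
t: 30.3
tool_pos: [0.6581, 0.2727, 0.1489]
tcp_rot: [0.766, 0.643, -0.001, 0.001]
force: [1.4, -7.6, 0.5]
opening: 0.001
finger_force: 3.2
```

```bash
cat > bin.py <<'E'
from h import *
s=telemetry.get_state(); print(s['t'],s['tool_pos'].round(4),s['force'].round(1))
# bin: bright points inside bin region
f=np.array([.538,.202]); ax=np.array([.17,.985]); ay=np.array([-.985,.17])
for n in ('scene','side','wrist'):
    c=cap(n,'b_'+n); W=cloud(c); d=W[...,:2]-f; bx=d@ax; by=d@ay
    m=((bx>.02)&(bx<.33)&(abs(by)<.10)&(W[...,2]>.002)&(W[...,2]<.05)&(c['color'].min(2)>95)).astype(np.uint8)
    N,l,st,ce=cv2.connectedComponentsWithStats(m)
    for i in range(1,N):
        if st[i,4]>6: print(n,'bright',ce[i].round(),st[i,4],'bx,by,z',bx[l==i].mean().round(3),by[l==i].mean().round(3),W[l==i][:,2].mean().round(3))
    r=W[(W[...,2]>.16)&(abs(bx)<.15)&(abs(by)<.07)]; 
    if len(r): print(n,'high bucket pts',len(r),r.max(0).round(3))
E
python3 bin.py; python3 inb.py; python3 home.py
```

```text
30.3 [0.6581 0.2727 0.1489] [ 1.4 -7.6  0.5]
scene bright [409. 172.] 22 bx,by,z 0.297 0.084 0.003
scene bright [416. 171.] 8 bx,by,z 0.32 0.082 0.004
scene bright [376. 181.] 80 bx,by,z 0.169 0.048 0.02
scene bright [416. 177.] 10 bx,by,z 0.308 0.06 0.003
scene bright [420. 176.] 9 bx,by,z 0.322 0.06 0.003
scene bright [407. 180.] 19 bx,by,z 0.277 0.051 0.004
scene bright [412. 185.] 38 bx,by,z 0.281 0.028 0.003
scene bright [426. 184.] 9 bx,by,z 0.326 0.025 0.003
scene bright [421. 194.] 135 bx,by,z 0.295 -0.011 0.003
scene bright [388. 199.] 88 bx,by,z 0.178 -0.027 0.021
scene bright [338. 206.] 129 bx,by,z 0.03 -0.02 0.007
scene bright [435. 204.] 13 bx,by,z 0.321 -0.056 0.003
scene bright [416. 204.] 12 bx,by,z 0.264 -0.047 0.003
scene bright [412. 213.] 31 bx,by,z 0.234 -0.081 0.009
scene bright [436. 210.] 18 bx,by,z 0.314 -0.078 0.003
scene bright [428. 214.] 12 bx,by,z 0.283 -0.086 0.003
scene bright [344. 224.] 14 bx,by,z 0.025 -0.087 0.006
scene high bucket pts 5726 [0.629 0.322 0.593]
side bright [199. 142.] 10 bx,by,z 0.304 0.094 0.003
side bright [245. 142.] 9 bx,by,z 0
[... 190 characters left out ...]
51. 179.] 9 bx,by,z 0.027 -0.091 0.005
side high bucket pts 2770 [0.625 0.314 0.602]
wrist bright [243.  55.] 15 bx,by,z 0.212 -0.091 0.007
wrist bright [112.  94.] 607 bx,by,z 0.175 0.046 0.025
wrist bright [186.  91.] 422 bx,by,z 0.176 -0.033 0.025
wrist bright [245. 215.] 19 bx,by,z 0.028 -0.09 0.006
wrist high bucket pts 17062 [0.626 0.306 0.283]
scene [344. 165.] 149 bx,by,z 0.026 0.0 0.172
side [225. 142.] 258 bx,by,z 0.028 -0.001 0.172
30.55 [0.658  0.2727 0.1488] -0.0
scene 0.103 114 [629.9 -72.9] [17.5 45.2] 70.5 z 0.1104
scene 0.056 136 [631.5 -72.7] [35.8 54.6] 66.4 z 0.0611
side 0.103 88 [630.  -73.5] [21.4 40.7] 69.6 z 0.1102
side 0.056 84 [631.2 -72.2] [38.2 51.6] 66.6 z 0.0611
```

Both nuts are in the bin and the key is still home. Backing off along the arc so the bucket swings back gently.

Call:
send_rows:
  dp:
    - [-0.1,-1.3,0.8]
    - [-0.5,-3.1,1.9]
    - [-0.9,-5.2,2.6]
    - [-1.2,-7.3,2.9]
    - [-1.6,-9.5,2.8]
    - [-2,-11.6,2.1]
    - [-2.3,-13.5,1.1]
    - [-2.5,-15.2,0.4]
    - [-2.6,-16.5,0]
    - [-2.6,-18,0]
    - [-2.6,-20,0]
    - [-2.6,-20,0]
  roll: [0,0,0,0,0,0,0,0,0,0,0,0]
  jaw: [0,0,0,0,0,0,0,0,0,0,0,0]

```text
t: 32.2
tool_pos: [0.6326, 0.0735, 0.1502]
tcp_rot: [0.767, 0.642, 0.0, 0.0]
force: [-0.2, -0.2, 0.1]
opening: -0.001
finger_force: 0.0
```

Call:
send_rows:
  dp:
    - [0,-3,4]
    - [0,-6,7]
    - [0,-9,7]
    - [0,-12,6]
    - [0,-14.7,6]
    - [0,-14.7,6]
    - [0,-14.7,6]
    - [0,-14.7,6]
    - [0,-14.7,6]
    - [0,-14.7,6]
    - [0,-14.7,6]
    - [0,-14.7,6]
  roll: [-0.18,-0.36,-0.54,-0.72,-0.9,-1.08,-1.26,-1.44,-1.62,-1.8,-1.8,-1.8]
  jaw: [3.6,3.6,3.6,3.6,3.6,3.6,3.6,3.6,3.6,3.6,3.6,3.6]

```text
t: 33.7
tool_pos: [0.6322, -0.0717, 0.2099]
tcp_rot: [0.98, -0.199, 0.0, -0.0]
force: [0.1, -0.5, -0.1]
opening: 0.422
finger_force: 0.0
```

```bash
python3 c.py >/dev/null; python3 home.py; python3 inb.py; python3 - <<'E'
from h import *
q=telemetry.get_state()['tcp_rot']; print('yaw',np.degrees(np.arctan2(q[1]**2-q[0]**2,2*q[0]*q[1])))
for n in ('scene','side'):
    c=cap(n); W=cloud(c); P=W.reshape(-1,3); sel=lambda lo,hi:P[np.all((P>lo)&(P<hi),1)]
    for k,lo,hi in (('rim',(.4,.1,.172),(.7,.4,.19)),('lever',(.4,.1,.196),(.75,.4,.3))):
        p=sel(lo,hi); r=cv2.minAreaRect((p[:,:2]*1000).astype(np.float32)); print(n,k,len(p),np.round(r[0]),np.round(r[1]),round(r[2],1),np.median(p[:,2]).round(3))
    d=W[...,:2]-np.array([.538,.202]); bx=d@[.17,.985]; by=d@[-.985,.17]
    m=((bx>.1)&(bx<.27)&(abs(by)<.08)&(W[...,2]>.012)&(W[...,2]<.04)&(c['color'].min(2)>95)).astype(np.uint8)
    N,l,st,ce=cv2.connectedComponentsWithStats(m)
    for i in range(1,N):
        if st[i,4]>10: print('nut',bx[l==i].mean().round(3),by[l==i].mean().round(3),W[l==i][:,2].mean().round(3))
E
```

```text
33.7 [ 0.6322 -0.0717  0.2099] 0.422
wrist 0.103 706 [630.7 -73.5] [17.1 43.7] 66.7 z 0.1104
wrist 0.056 605 [630.8 -73. ] [35.  52.3] 66.2 z 0.0605
scene 0.103 115 [631.7 -73.6] [17.5 44.2] 70.6 z 0.1106
scene 0.056 137 [632.  -72.9] [35.9 55.1] 66.7 z 0.0609
side 0.103 87 [630.2 -72.9] [21.1 42.3] 65.1 z 0.1106
side 0.056 82 [630.6 -73. ] [39.  52.2] 68.9 z 0.0612
side [231. 157.] 9 bx,by,z -0.054 -0.015 0.155
yaw -113.06006109374862
scene rim 445 [541. 227.] [171. 119.] 80.3 0.179
scene lever 159 [618. 142.] [28. 78.] 68.5 0.216
nut 0.18 0.042 0.02
nut 0.124 0.039 0.013
nut 0.147 0.028 0.014
nut 0.169 -0.031 0.022
nut 0.206 -0.037 0.013
side rim 169 [542. 224.] [169. 113.] 80.6 0.18
side lever 113 [617. 141.] [17. 75.] 74.9 0.214
```

The bucket is upright again, the nuts are in the bin and the key is still home. Gripping the key.

Call:
send_rows:
  dp:
    - [-0.1,-0.1,-5]
    - [-0.1,-0.1,-10]
    - [-0.1,-0.1,-14]
    - [-0.1,-0.1,-16.5]
    - [-0.1,-0.1,-17]
    - [-0.1,-0.1,-17]
    - [-0.1,-0.1,-17]
    - [-0.1,-0.1,-17]
    - [-0.1,-0.1,-17]
    - [-0.1,-0.1,-17]
  roll: [0,0,0,0,0,0,0,0,0,0]
  jaw: [3.6,3.6,3.6,3.6,3.6,3.6,0.8,0.8,0.8,0.8]

```text
t: 35.3
tool_pos: [0.6329, -0.0733, 0.042]
tcp_rot: [0.98, -0.2, 0.002, 0.0]
force: [0.1, -0.6, 6.6]
opening: 0.2
finger_force: 59.5
```

Call:
send_rows:
  dp:
    - [0,0,0.5]
    - [0,0,1.5]
    - [0,0,3]
    - [0,0,6]
    - [0,0,9]
    - [-0.3,-4,10]
    - [-0.6,-9,10]
    - [-1,-14,10]
    - [-1.8,-20,10]
    - [-1.8,-20,10]
    - [-1.8,-20,10]
  roll: [0,0,0,0,0,0.18,0.36,0.54,0.62,0.62,0.62]
  jaw: [0.8,0.8,0.8,0.8,0.8,0.8,0.8,0.8,0.8,0.8,0.8]

```text
t: 36.67
tool_pos: [0.6126, -0.2724, 0.14]
tcp_rot: [0.994, 0.107, -0.0, -0.001]
force: [0.2, -0.3, -1.0]
opening: 0.199
finger_force: 58.9
```

```bash
cat > st.py <<'E'
from h import *
s=telemetry.get_state(); tp=s['tool_pos']; q=s['tcp_rot']; yaw=np.arctan2(q[1]**2-q[0]**2,2*q[0]*q[1]); print(s['t'],tp.round(4),'yaw',round(np.degrees(yaw),1),s['force'].round(1),round(s['opening'],3))
kx=np.array([-np.sin(yaw),np.cos(yaw)]); ky=np.array([np.cos(yaw),np.sin(yaw)]) # key axes; ky points to -y (side cam)
for n in ['scene','side','wrist']:
    c=cap(n,'s_'+n); W=cloud(c); d=W[...,:2]-tp[:2]; a=d@kx; b=d@ky; near=(abs(a)<.035)&(abs(b)<.025)
    for nm,lo,hi in (('tongue',-.006,.017),('grip',.022,.034)):
        m=near&(W[...,2]>tp[2]+lo)&(W[...,2]<tp[2]+hi)
        if m.sum()>5: print(n,nm,m.sum(),'along',np.percentile(a[m],[2,50,98]).round(4),'across',np.percentile(b[m],[2,50,98]).round(4),'zmin',W[m][:,2].min().round(4))
    t=W[(np.hypot(W[...,0]-.612,W[...,1]+.273)<.05)&(abs(W[...,2]-.05)<.004)]
    if len(t)>30: r=cv2.minAreaRect((t[:,:2]*1000).astype(np.float32)); print(n,'stand',np.round(r[0],1),np.round(r[1],1),round(r[2],1))
E
python3 st.py
```

```text
36.675 [ 0.6126 -0.2724  0.14  ] yaw -77.7 [ 0.2 -0.3 -1. ] 0.199
scene tongue 6 along [0.0045 0.0102 0.0114] across [-0.0024 -0.0006  0.0008] zmin 0.1362
scene grip 27 along [0.0036 0.0195 0.0216] across [-0.0089  0.0015  0.008 ] zmin 0.1623
scene stand [ 612.1 -271.9] [74.8 51.3] 12.1
side tongue 47 along [-0.0131 -0.0006  0.0111] across [-0.0029 -0.0005  0.0012] zmin 0.1349
side grip 63 along [-0.0224 -0.0081  0.02  ] across [-0.0061  0.0069  0.009 ] zmin 0.162
side stand [ 612.4 -271.4] [71.8 53.7] 12.1
wrist grip 221 along [0.0191 0.0205 0.0211] across [-0.0093 -0.0011  0.0077] zmin 0.1621
wrist stand [ 612.  -273.4] [70.6 50. ] 12.4
```

Call:
send_rows:
  dp:
    - [0.1,-0.1,-2]
    - [0.1,-0.1,-5]
    - [0.1,-0.1,-7]
    - [0.1,-0.1,-8]
    - [0.1,-0.1,-8.5]
    - [0.1,-0.1,-9]
    - [0.1,-0.1,-9.5]
    - [0.1,-0.1,-9.5]
  roll: [0,0,0,0,0,0,0,0]
  jaw: [0.8,0.8,0.8,0.8,0.8,0.8,0.8,0.8]

```text
t: 37.83
tool_pos: [0.614, -0.2739, 0.0447]
tcp_rot: [0.994, 0.108, -0.0, -0.0]
force: [0.5, -0.5, -0.8]
opening: 0.2
finger_force: 59.0
```

In the slot by 11 mm with no force. Pushing home, releasing and lifting.

Call:
send_rows:
  dp:
    - [0,0,-0.5]
    - [0,0,-1]
    - [0,0,-1.4]
    - [0,0,-1.7]
    - [0,0,-1.9]
    - [0,0,-1.9]
    - [0,0,-1.4]
    - [0,0,-1.4]
    - [0,0,-1.4]
    - [0,0,4]
    - [0,0,9]
    - [0,0,14]
  roll: [0,0,0,0,0,0,0,0,0,0,0,0]
  jaw: [0.8,0.8,0.8,0.8,0.8,0.8,0.8,3.6,3.6,3.6,3.6,3.6]

```text
t: 39.33
tool_pos: [0.6137, -0.2737, 0.1851]
tcp_rot: [0.994, 0.108, -0.001, -0.0]
force: [0.3, -0.9, 0.7]
opening: 0.422
finger_force: 0.0
```

```bash
python3 k.py w9; python3 - <<'E'
from h import *
for n in ('scene','side'):
    c=cap(n,'z_'+n); W=cloud(c); d=W[...,:2]-np.array([.538,.202]); bx=d@[.17,.985]; by=d@[-.985,.17]
    m=((bx>.1)&(bx<.29)&(abs(by)<.08)&(W[...,2]>.016)&(W[...,2]<.035)).astype(np.uint8)
    N,l,st,ce=cv2.connectedComponentsWithStats(m)
    for i in range(1,N):
        if st[i,4]>10: print(n,'nut',st[i,4],bx[l==i].mean().round(3),by[l==i].mean().round(3),W[l==i][:,2].mean().round(3))
E
```

```text
t 39.325 tcp [ 0.6137 -0.2737  0.1851] yaw_y -77.6 op 0.422
grip 778 [ 613.3 -275.1] [43.9 17.3] 12.6 z 0.1004
stand 1697 [ 612.1 -273.4] [70.3 50. ] 12.6 z 0.0504
switch 1590 [631.  -72.1] [37.4 53.5] 66.8 z 0.0604
slot zmin 0.04014577308439822
scene nut 131 0.22 0.012 0.026
scene nut 63 0.173 0.042 0.024
scene nut 77 0.168 -0.037 0.026
scene nut 143 0.165 -0.078 0.026
```

```bash
python3 -c "
from station import arm
print(arm.finish_job())"
```

```text
the job is handed in; nothing more can be done
None
```

The job is handed in, with no verdict returned: both T-nuts (the only two on the bench) measured in the bin, bucket back upright, and key fully down in its stand, at about 39 s of the 210 s allowed.

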